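# Batch the T-nuts through the drop-bottom weigh hopper

## Task

First move the loose aluminium vice jaw out of the way, from in front of the chute to the middle of the yellow pad, set the red pan squarely under the end of the chute with its handle pointing away from it, and load every black T-nut on the bench into the blue bin of the hopper. Once they are all in with the pan in place, pull the latch so that the bin's floor drops and the nuts slide into the pan; then carry the pan with all the nuts in it back to the middle of the green mat, and do not shove the wrench or the jar about.

Things in the scene. Friction and masses are not known exactly. Their poses are not given: they have to be found in the camera images.
- hopper: Fixed drop-bottom hopper on a stand, pose varies. Origin: on the bench under its bin's centre; z up. Bin: blue, open-topped, inside 120 x 120 mm, walls 4 mm, rim 301 and floor 242 mm above the bench. Below it a 128 mm wide steel chute with clear sides slopes 32 degrees down to the stand's -y. Latch on the -x side. Stand spans x +-90 mm (latch aside), y -150 to +90 mm
- bin_floor (a point): centre of the bin's floor (upper face of the shut trapdoor), 242 mm above the bench; axes as the hopper's
- chute_lip (a point): middle of the chute's lower edge, 150 mm from the hopper origin along its -y, 68 mm above the bench; its clear sides stand about 48 mm above its face. Nuts leave it towards the hopper's -y at up to 1 m/s
- catch_spot (a point): point on the bench 205 mm from the hopper origin along its -y: the pan's centre belongs here, handle away from the chute (pan and hopper axes parallel). The pan's 45 mm rim then runs 10 mm under the lip, 23 mm below it, so slide the pan in and out low
- trapdoor (a joint): hinged bin floor, rad: 0 = shut, 0.75 = hanging fully open as a slope on to the chute. Hinged along the bin's +y edge; falls open by its own weight once the latch is pulled
- latch (a joint): slide bolt under the trapdoor, m: 0 = home (holds the floor), 0.036 = fully pulled. It is pulled along the hopper's -x; the floor drops at about 0.022. Slides with about 3 N, stays where left
- latch_knob (a point): centre of the latch's black ball knob, 28 mm in diameter, on an upright 10 mm stem, 292 mm above the bench, 51 mm clear of the bin wall; it moves with the latch
- pan: Loose red catch pan, 140 (x) x 130 (y) mm, 45 mm tall, walls and floor 4 mm, 300 g. Origin: centre of its underside, z up. Outside its -y wall stands a black upright handle plate, 50 mm along x, 10 mm thick, centred 70 mm from the origin along the pan's -y, its top 85 mm above the pan's underside: pinch it across its thickness
- mat: Fixed green square mat 240 x 240 mm, 3 mm thick, the pan's home. Origin: centre of its underside
- jaw: Loose aluminium soft vice jaw, a block 70 (x) x 26 (y) x 36 (z) mm with two dark bolt holes through y, about 170 g, lying on the bench in front of the chute. Origin: centre of its underside
- jaw_mid (a point): centre of the jaw block
- pad: Fixed yellow square pad 110 x 110 mm, 4 mm thick, the place for the vice jaw. Origin: centre of its underside
- tnut1: Black anodised T-slot nut, about 80 g, may be absent (2 to 4 are present). Lower part 44 (x) x 34 (y) x 14 (z) mm, on it a boss 22 (x) x 34 (y) x 14 (z) mm, 28 mm tall in all. Origin: centre of its underside, z up through the boss. Across y it is 34 mm wide everywhere. Starts upright on the bench
- tnut2: Black anodised T-slot nut, about 80 g, may be absent (2 to 4 are present). Lower part 44 (x) x 34 (y) x 14 (z) mm, on it a boss 22 (x) x 34 (y) x 14 (z) mm, 28 mm tall in all. Origin: centre of its underside, z up through the boss. Across y it is 34 mm wide everywhere. Starts upright on the bench
- tnut3: Black anodised T-slot nut, about 80 g, may be absent (2 to 4 are present). Lower part 44 (x) x 34 (y) x 14 (z) mm, on it a boss 22 (x) x 34 (y) x 14 (z) mm, 28 mm tall in all. Origin: centre of its underside, z up through the boss. Across y it is 34 mm wide everywhere. Starts upright on the bench
- tnut4: Black anodised T-slot nut, about 80 g, may be absent (2 to 4 are present). Lower part 44 (x) x 34 (y) x 14 (z) mm, on it a boss 22 (x) x 34 (y) x 14 (z) mm, 28 mm tall in all. Origin: centre of its underside, z up through the boss. Across y it is 34 mm wide everywhere. Starts upright on the bench
- wrench: Bystander, leave alone: steel wrench lying flat on the bench near the robot, in front of the hopper
- screw_jar: Bystander, leave alone: closed glass jar, 60 mm wide, 75 mm tall, blue lid, left of the nuts
There are look-alikes about, which are no part of the job. Leave any turquoise look-alike of the tnut1 alone. Leave any turquoise look-alike of the tnut4 alone.

How it is judged:
By the outcome, as a careful person would: the job done as asked, in the order asked, and still so for the second after the job is handed in, with the robot touching nothing.
Of tnut1, tnut2, tnut3, tnut4 only 2 to 4 are there at a start; the rules pass over those that are not, and their reading is None.
At some moment in a run one of tnut1, tnut2, tnut3, tnut4, pan may be knocked a few centimetres aside while the robot is not near it.
Once in a run the grip may slacken for a moment while it holds something.
It also fails if it takes over 210 s, if anything falls off the work surface, if the arm or the gripper's body presses on something with over 40 N, if the wrist force passes 120 N, or if a joint passes its speed limit or range.

## Robot

A 6-joint arm with a two-finger parallel gripper is mounted at the origin on the work surface. World frame = base frame: x ahead of the robot, y to its left, z up, the work surface at z = 0. Lengths are in m, angles in degrees, forces in N, time in s.
With the tool pointing down it reaches from about 0.375 to 0.9 m from the base axis. Payload 3.1 kg.
Tool frame: the origin (TCP) lies between the finger pads; the fingertips stand 19 mm ahead of it and the grasp point (between the pads) is the TCP; z points along the fingers, x is the direction in which the jaws open and shut, and the axes are right-handed (so a half turn about z gives the same grasp; the last joint's range is limited). The gripper opens to 87 mm and grips with 3 to 60 N. Pads are 19 mm wide; open, the fingers measure 117 mm over their backs; the gripper's body (75 mm by 190 mm) begins 51 mm behind the grasp point.
Start: joints at [-82.821, 30.224, 82.088, -0, 67.689, -10.227], TCP at [0.187, -0.596, 0.212] pointing down, gripper open.
Joint ranges: [-176.69, 176.69], [-43.24, 126.21], [12.49, 139.97], [-82, 262], [0, 151.66], [-163.58, 163.58]. Speed limits (degrees/s): [159.86, 159.86, 180, 180, 180, 180].

## Interface

Orientations are given as a 3x3 rotation matrix whose columns are the frame's x, y, z axes.
In Python, from rig import read_state, capture, camera_info, hand_in, spot_in, silhouettes gives the robot as it stands.
- The arm moves only by the shell command python3 -m jog 'ROWS'. ROWS is text: rows parted by semicolons, each of 7 numbers parted by spaces: the shift along the tool's x, y, z in m, then the turn, a rotation vector about the tool's x, y, z in degrees, then the opening, from 0 (shut) to 1 (fully open). A call has 1 to 8 rows; each row is the pose to reach, as a shift and turn from the pose commanded when the call began, along the tool's axes at that moment; what a row does not reach only later rows make up. A row lasts 1/8 s, in which the tool goes at most 62.5 mm and 10.7 degrees, less where a joint would pass 70% of its speed; a pose out of reach is approached as far as the arm can. A call with a gripper value outside its range is refused whole. The fingers move at their own pace and stop on an object; the grip force is fixed at half the most. Time passes only in rows, so rows that repeat a pose let the fingers close. It gives the time, the measured TCP pose, the force and the opening at its end, in the units of the state.
- read_state(): the state, without advancing time (a new reading comes with each control period).
- capture(name): name is "scene" or "side" or "wrist"; returns (picture, depth): 480x640x3 uint8, red, green, blue; 480x640 float32, m along the optical axis (not along the pixel's ray), 0 where there is no reading.
- camera_info(name): a dict with "vfov" (degrees; the focal length in pixels is half the picture's height over the tangent of half this angle, whatever the lens; pixels are square), "cx", "cy" (the principal point, pixels), "R" (3x3) and "t" (3): a world point X has camera coordinates R X + t; the wrist camera has in their place "tool_from_camera" (4x4, takes a point from camera to tool coordinates, whose origin is the TCP and whose axes are the tool frame's). Camera axes: x right, y down, z forward; pixel columns grow to the right and rows downward; lengths in m; the calibration is good to about 2 mm. A picture is of the moment at which its call begins: read the wrist's pose just before it. camera_info takes no time and is no camera call.
- hand_in(): hands the job in, once; it reports no verdict.
Trained networks look in the newest picture that a camera, given by its name, has taken for a name from the list of things; names that differ only in an ending like _2 or _b are one class to them, and where a whole thing is asked for, a point or a joint stands for the part that bears it (a point fixed in the world has none). Each returns a list of dicts, best first, with "score" (0 to 1); they miss things now and then, are a little off and sometimes report something else, mostly with a low value. They report only what shows in the picture. A call takes as long as a camera call. They do not tell look-alikes from the thing itself.
- spot_in(label, camera): "centre" ([x, y, z] in m, in world coordinates, good to about 4 mm: the middle of the surface that is visible of it).
- silhouettes(label, camera): "region" (480x640 bool, what is visible of it).
The state is a dict: "time_s": time; "joint_positions": joint angles; "qvel": joint speeds; "tau": joint torques, N m; "position": TCP position; "tcp_rot": TCP orientation; "force": force on the tool from outside, world axes, zero at the start; "moment": the same for the moment, N m; "opening": opening from 0.0 (shut) to 1.0 (fully open).
Only numpy, scipy, OpenCV 4.12 (cv2) and the standard library are available. Lean on these libraries where they do the work, as an engineer would, in place of code of your own. Each camera call takes 0.05 s, during which the arm holds its last target.

## Working session

There is one attempt and no reset: what is moved stays moved. The work goes in short steps, Python scripts to look and compute and a shell command to move; the robot and the scene stay as the last step left them, time stands still between calls to the robot, and variables do not carry over. Pictures are saved under pics/ and viewed, and the job is handed in when it is done.

```bash
ls; mkdir -p pics; python3 - <<'E'
from rig import *
import cv2,json
s=read_state(); print(s)
for c in ("scene","side","wrist"):
    print(c,camera_info(c))
    p,d=capture(c); cv2.imwrite(f"pics/{c}0.png",p[:,:,::-1])
E
```

```text
pics
{'time_s': 0.0, 'joint_positions': array([-8.28203988e+01,  3.02784740e+01,  8.21581273e+01,  1.00359471e-03,
        6.76881247e+01, -1.02264999e+01]), 'qvel': array([ 0.0945579 , -0.08157275, -0.0154268 ,  0.03113676, -0.02143574,
       -0.07527857]), 'tau': array([ 4.59948969e-04, -4.40047181e+01, -1.76592779e+01,  6.34660106e-02,
        5.83301182e-02, -1.61923131e-04]), 'position': array([ 0.18690803, -0.59559447,  0.21056727]), 'tcp_rot': array([[ 2.99135766e-01, -9.54210526e-01, -2.55988512e-04],
       [-9.54208162e-01, -2.99135605e-01,  2.16183375e-03],
       [-2.13941980e-03, -4.02415469e-04, -9.99997630e-01]]), 'force': array([-0.33673619,  0.34432581, -0.62222617]), 'moment': array([-0.00923654, -0.02986821, -0.02177148]), 'opening': 0.9984141592738223}
scene {'vfov': 42.1369914963478, 'cx': 326.76537644115655, 'cy': 243.07461555003806, 'R': array([[ 0.30171764,  0.95339342,  0.0027279 ],
       [ 0.73890916, -0.23203042, -0.63259397],
       [-0.60247797,  0.19288043, -0.77447881]]), 't': array([-0.20426558, -0.27459806,  1.93497661])}
side {'vfov': 50.4859041541548, 'cx': 320.6482195277054, 'cy': 245.62168263800737, 'R': array([[-0.87317059, -0.48733123,  0.00902153],
       [-0.2448751 ,  0.42259854, -0.87260911],
       [ 0.42143719, -0.76414576, -0.4883359 ]]), 't': array([0.50864097, 0.27511503, 1.23871671])}
wrist {'vfov': 66.36139520093113, 'cx': 322.7716282730655, 'cy': 234.3328734264743, 'tool_from_camera': array([[ 9.99999419e-01,  1.07816650e-03,  1.11208235e-05,
         4.25884091e-04],
       [-1.03211383e-03,  9.54199773e-01,  2.99168394e-01,
        -8.26746080e-02],
       [ 3.11941853e-04, -2.99168232e-01,  9.54200331e-01,
        -1.72878677e-01],
       [ 0.00000000e+00,  0.00000000e+00,  0.00000000e+00,
         1.00000000e+00]])}
```

View pics/scene0.png

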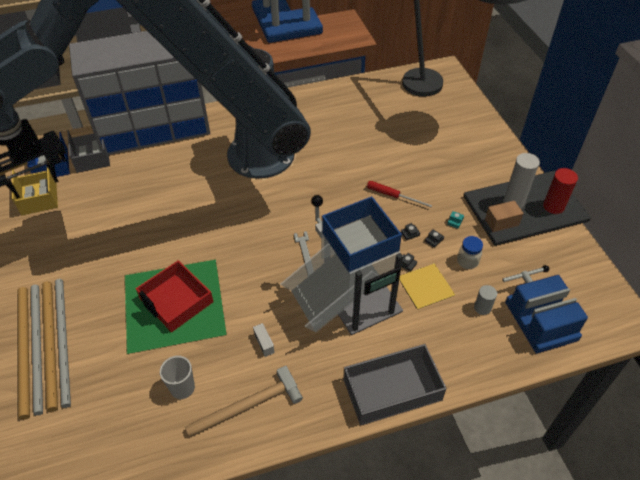

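View pics/side0.png

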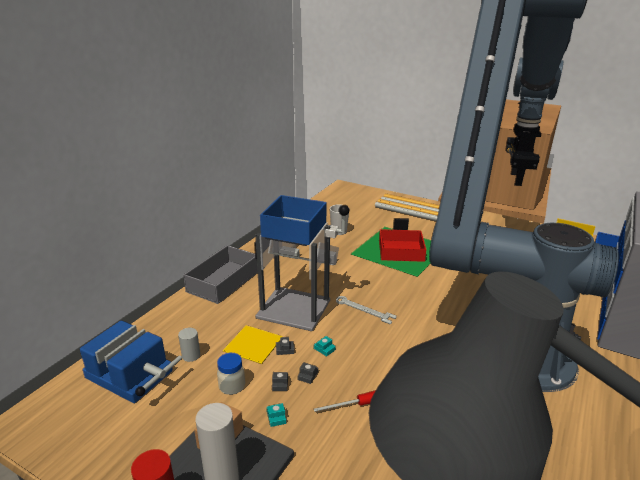

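View pics/wrist0.png

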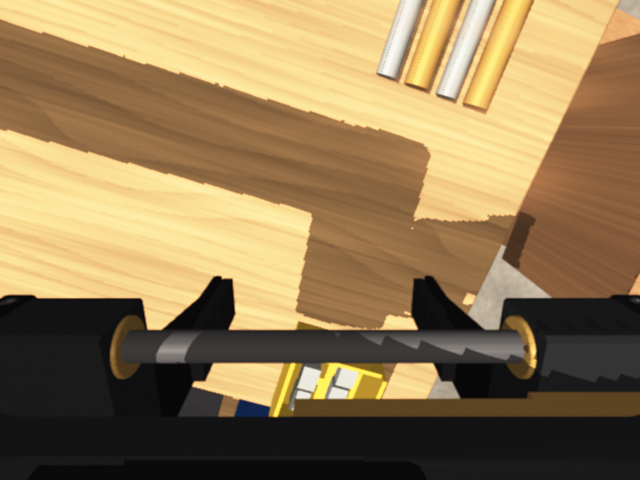

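```bash
cat > h.py <<'E'
import numpy as np, cv2
from rig import *
def K(ci): 
    f=240/np.tan(np.radians(ci['vfov']/2)); return f,ci['cx'],ci['cy']
def cloud(cam,d,st=None):
    ci=camera_info(cam); f,cx,cy=K(ci)
    v,u=np.mgrid[0:480,0:640]
    P=np.stack([(u-cx)/f*d,(v-cy)/f*d,d],-1)
    if cam=='wrist':
        T=ci['tool_from_camera']; P=P@T[:3,:3].T+T[:3,3]
        return P@st['tcp_rot'].T+st['position']
    return (P-ci['t'])@ci['R']
def cap(cam,name=None):
    st=read_state(); p,d=capture(cam)
    if name: cv2.imwrite(f'pics/{name}.png',p[:,:,::-1])
    return p,d,cloud(cam,d,st),st
def proj(cam,X,st=None):
    ci=camera_info(cam); f,cx,cy=K(ci); X=np.asarray(X,float)
    if cam=='wrist':
        T=ci['tool_from_camera']; X=(X-st['position'])@st['tcp_rot']; Pc=(X-T[:3,3])@T[:3,:3]
    else: Pc=X@ci['R'].T+ci['t']
    return np.stack([Pc[...,0]/Pc[...,2]*f+cx,Pc[...,1]/Pc[...,2]*f+cy],-1)
def Rdown(yaw):  # tool x direction at yaw deg in world, z down
    c,s=np.cos(np.radians(yaw)),np.sin(np.radians(yaw))
    return np.array([[c,s,0],[s,-c,0],[0,0,-1.]])
def delta(pos,yaw,st=None):
    from scipy.spatial.transform import Rotation as Ro
    st=st or read_state(); R=st['tcp_rot']
    best=None
    for k in(-180,0,180):
        rv=np.degrees(Ro.from_matrix(R.T@Rdown(yaw+k)).as_rotvec())
        if best is None or np.linalg.norm(rv)<np.linalg.norm(best): best=rv
    d=R.T@(np.asarray(pos)-st['position'])
    print('shift',d.round(4),'turn',best.round(2)); return d,best
def say():
    s=read_state(); R=s['tcp_rot']
    print('t',round(s['time_s'],2),'p',s['position'].round(4),'yaw',round(np.degrees(np.arctan2(R[1,0],R[0,0])),2),'z',R[:,2].round(3),'F',s['force'].round(1),'op',round(s['opening'],3),'j',s['joint_positions'].round(0))
E
python3 - <<'E'
from h import *
for cam in('scene','side'):
    p,d,W,st=cap(cam)
    for l in('jaw','pan','mat','pad','tnut1','latch_knob','bin_floor','chute_lip','wrench','screw_jar','hopper'):
        try:
            for r in spot_in(l,cam)[:7]: print(cam,l,round(r['score'],2),np.round(r['centre'],3),proj(cam,r['centre']).round(0))
        except Exception as e: print(l,e)
    for l in('jaw','pan','mat','pad'):
        for r in silhouettes(l,cam)[:1]:
            m=r['region']&(d>0); Q=W[m]; z=Q[:,2]; zt=np.percentile(z,95)
            rect=cv2.minAreaRect(Q[np.abs(z-np.percentile(z,90))<.008][:,:2].astype(np.float32))
            print(cam,l,r['score'],m.sum(),'z',np.percentile(z,[5,50,95]).round(3),'rect',np.round(rect[0],3),np.round(rect[1],3),round(rect[2],1))
E
```

```text
scene jaw 0.75 [ 0.665 -0.154  0.034] [264. 340.]
scene jaw 0.48 [0.617 0.291 0.   ] [427. 287.]
scene pan 0.59 [ 0.458 -0.332  0.013] [176. 295.]
scene mat 0.56 [ 0.525 -0.37   0.004] [166. 322.]
scene pad 0.7 [0.618 0.29  0.   ] [426. 287.]
scene tnut1 0.76 [0.442 0.454 0.018] [456. 220.]
scene tnut1 0.67 [0.45  0.312 0.016] [410. 234.]
scene tnut1 0.56 [0.49  0.367 0.016] [434. 240.]
scene tnut1 0.5 [0.544 0.266 0.018] [408. 264.]
scene latch_knob 0.56 [0.506 0.03  0.291] [317. 203.]
scene bin_floor 0.81 [0.622 0.066 0.185] [347. 266.]
scene chute_lip 0.98 [0.63  0.069 0.18 ] [349. 270.]
scene chute_lip 0.73 [ 0.666 -0.152  0.033] [264. 341.]
scene chute_lip 0.37 [ 0.525 -0.368  0.   ] [167. 323.]
scene chute_lip 0.27 [0.507 0.028 0.292] [316. 203.]
scene wrench 0.74 [0.63  0.067 0.18 ] [349. 270.]
scene wrench 0.73 [0.585 0.418 0.055] [469. 253.]
scene wrench 0.69 [0.388 0.021 0.008] [302. 244.]
scene screw_jar 0.93 [0.585 0.419 0.059] [470. 252.]
scene screw_jar 0.15 [ 0.663 -0.157  0.036] [262. 340.]
scene hopper 0.82 [0.624 0.07  0.186] [349. 266.]
scene hopper 0.44 [0.54  0.2
[... 724 characters left out ...]
5. 348.]
side tnut1 0.56 [0.429 0.462 0.018] [277. 414.]
side tnut1 0.55 [0.435 0.334 0.017] [306. 375.]
side latch_knob 0.52 [0.498 0.039 0.282] [343. 215.]
side bin_floor 0.97 [0.598 0.118 0.179] [294. 254.]
side bin_floor 0.29 [0.496 0.034 0.28 ] [345. 215.]
side chute_lip 0.73 [0.597 0.123 0.179] [293. 255.]
side wrench 0.9 [0.422 0.023 0.008] [368. 309.]
side screw_jar 0.7 [0.558 0.446 0.054] [231. 374.]
side hopper 0.88 [0.596 0.121 0.182] [294. 254.]
side pan 0.59 1504 z [0.006 0.028 0.071] rect [ 0.467 -0.335] [0.14  0.145] 26.3
side mat 0.57 996 z [0.001 0.004 0.007] rect [ 0.476 -0.34 ] [0.244 0.24 ] 86.9
side pad 0.61 1206 z [0.002 0.005 0.008] rect [0.614 0.291] [0.108 0.112] 5.8
```

```bash
python3 - <<'E'
from h import *
for cam in('scene','side'):
    p,d,W,st=cap(cam)
    m=(d>0)&(W[...,2]>.290)&(W[...,2]<.312)&(np.hypot(W[...,0]-.6,W[...,1]-.12)<.13)
    b=p.astype(int); m&=(b[...,2]>b[...,0]+25)
    Q=W[m]; rect=cv2.minAreaRect(Q[:,:2].astype(np.float32)); print(cam,m.sum(),rect, Q.mean(0))
    # knob
    m=(d>0)&(W[...,2]>.275)&(np.hypot(W[...,0]-.5,W[...,1]-.035)<.025)
    Q=W[m]; print('knob',m.sum(),Q.mean(0),Q.min(0),Q.max(0))
    # stand base plate
    cv2.imwrite(f'pics/{cam}1.png',cv2.resize(p[180:400,240:480] if cam=='scene' else p[180:430,180:420],None,fx=3,fy=3 if cam=='scene' else 2.4,interpolation=cv2.INTER_CUBIC)[:,:,::-1][:600])
E
```

```text
scene 746 ((0.6072591543197632, 0.09855809062719345), (0.13195790350437164, 0.13122966885566711), 9.930720329284668) [0.61063621 0.09857256 0.29760431]
knob 122 [0.50727505 0.02837134 0.29842337] [0.49177195 0.01652727 0.27936746] [0.52006738 0.04287921 0.30986802]
side 669 ((0.6065378785133362, 0.10215677320957184), (0.1314159780740738, 0.1365249902009964), 9.984745979309082) [0.60609561 0.10663738 0.29713052]
knob 102 [0.49902665 0.03862351 0.29562572] [0.48732375 0.02457442 0.27534882] [0.51420082 0.0478869  0.30883157]
```

View pics/scene1.png

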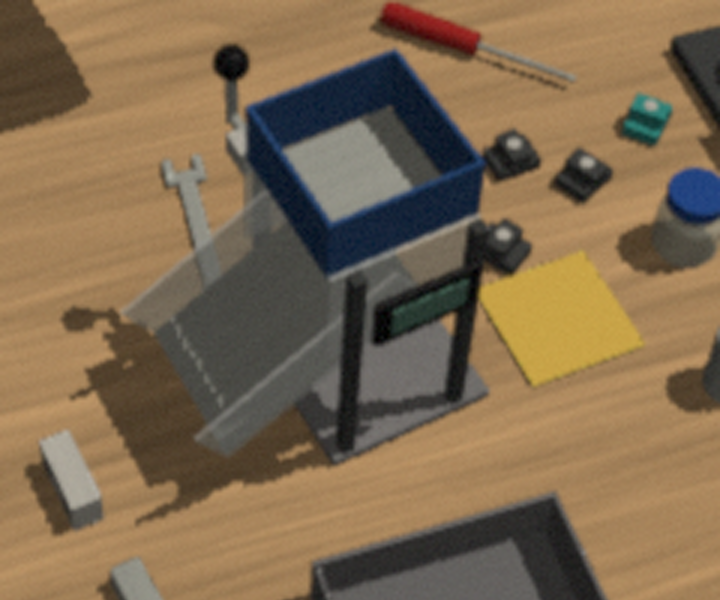

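View pics/side1.png

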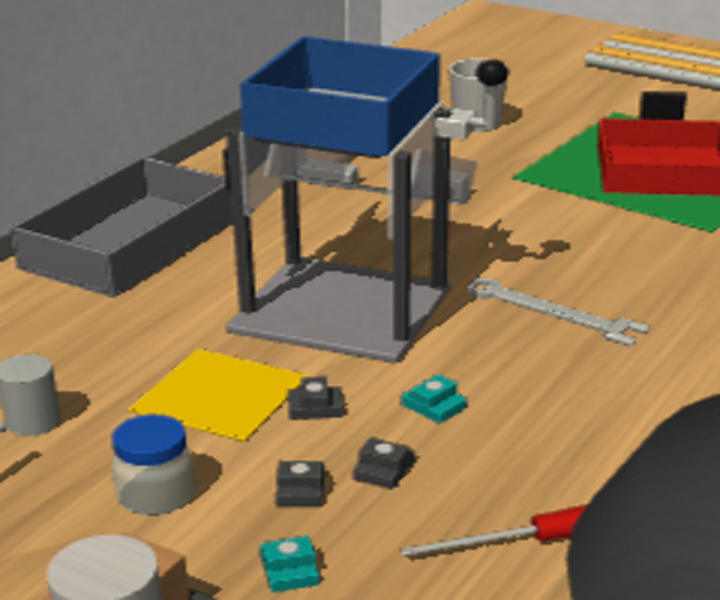

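```bash
python3 - <<'E'
from h import *
delta((0.62,-0.16,0.22),-82.2)
E
```

```text
shift [-0.2868 -0.5437 -0.0085] turn [0.   0.   9.61]
```

```bash
python3 -m jog '-.287 -.544 -.009 0 0 9.6 1;-.287 -.544 -.009 0 0 9.6 1;-.287 -.544 -.009 0 0 9.6 1;-.287 -.544 -.009 0 0 9.6 1;-.287 -.544 -.009 0 0 9.6 1;-.287 -.544 -.009 0 0 9.6 1;-.287 -.544 -.009 0 0 9.6 1;-.287 -.544 -.009 0 0 9.6 1'; python3 - <<'E'
from h import *
say(); delta((0.62,-0.16,0.22),-82.2)
E
```

```text
time_s: 2.85
position: [0.5406, -0.24, 0.2192]
tcp_rot: [[0.136, -0.991, 0.001], [-0.991, -0.136, -0.001], [0.001, -0.001, -1.0]]
force: [0.4, -0.7, 0.4]
opening: 0.997
t 2.85 p [ 0.5406 -0.24    0.2192] yaw -82.2 z [ 0.001 -0.001 -1.   ] F [ 0.4 -0.7  0.4] op 0.997 j [-35.  27.  87.  -0.  66.  47.]
shift [-0.0685 -0.0896 -0.0008] turn [-0.03 -0.04  0.  ]
```

```bash
python3 -m jog '-.06 -.09 0 0 0 0 1;-.06 -.09 0 0 0 0 1;-.06 -.09 0 0 0 0 1'; cat >> h.py <<'E'
def fit(label,cam='wrist',zlo=0.01,name=None,zb=.006,n=3):
    p,d,W,st=cap(cam,name)
    out=[]
    for r in silhouettes(label,cam)[:n]:
        m=r['region']&(d>0)&(W[...,2]>zlo)
        if m.sum()<30: continue
        Q=W[m]; zt=np.percentile(Q[:,2],90)
        T=Q[np.abs(Q[:,2]-zt)<zb]; rect=cv2.minAreaRect(T[:,:2].astype(np.float32))
        col=np.median(p[m],0)
        out.append(rect); print(label,round(r['score'],2),m.sum(),'zt',round(zt,4),'c',np.round(rect[0],4),'size',np.round(rect[1],4),'ang',round(rect[2],1),'mean',T.mean(0).round(4),'px',np.argwhere(m).mean(0)[::-1].round(),'col',col)
    return out
E
python3 - <<'E'
from h import *
say(); fit('jaw',name='w1')
E
```

```text
time_s: 3.22
position: [0.6223, -0.167, 0.2187]
tcp_rot: [[0.141, -0.99, 0.001], [-0.99, -0.141, 0.0], [0.0, -0.001, -1.0]]
force: [-1.0, -0.2, -0.3]
opening: 1.0
t 3.23 p [ 0.6223 -0.167   0.2187] yaw -81.92 z [ 0.001  0.    -1.   ] F [-1.  -0.2 -0.3] op 1.0 j [-25.  31.  79.   0.  70.  57.]
jaw 0.92 1935 zt 0.0367 c [ 0.6542 -0.1521] size [0.0683 0.0258] ang 8.1 mean [ 0.6552 -0.1522  0.0357] px [312. 171.] col [251. 248. 242.]
```

View pics/w1.png

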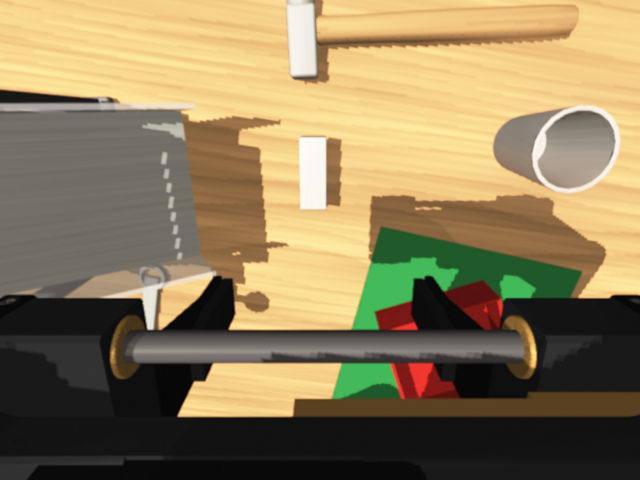

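```bash
python3 - <<'E'
from h import *
delta((0.6545,-0.152,0.10),8.1)
E
```

```text
shift [-0.0126 -0.0369  0.1185] turn [ 5.000e-02 -5.000e-02  8.978e+01]
```

```bash
python3 -m jog '-.0126 -.0369 .04 0 0 -90 1;-.0126 -.0369 .04 0 0 -90 1;-.0126 -.0369 .04 0 0 -90 1;-.0126 -.0369 .04 0 0 -90 1;-.0126 -.0369 .04 0 0 -90 1;-.0126 -.0369 .04 0 0 -90 1;-.0126 -.0369 .04 0 0 -90 1;-.0126 -.0369 .04 0 0 -90 1'; python3 - <<'E'
from h import *
delta((0.6545,-0.152,0.10),8.1)
E
```

```text
time_s: 4.32
position: [0.6537, -0.1542, 0.179]
tcp_rot: [[0.998, 0.069, -0.001], [0.069, -0.998, -0.0], [-0.001, 0.0, -1.0]]
force: [-0.1, 0.1, 0.6]
opening: 1.0
shift [ 0.0011 -0.0022  0.079 ] turn [ 0.    0.05 -4.15]
```

```bash
python3 -m jog '.001 -.002 .08 0 0 -4.1 1;.001 -.002 .08 0 0 -4.1 1;.001 -.002 .08 0 0 -4.1 1'; python3 - <<'E'
from h import *
say();fit('jaw',name='w2');delta((0.6545,-0.152,0.024),8.1)
E
```

```text
time_s: 4.7
position: [0.6543, -0.1508, 0.0975]
tcp_rot: [[0.991, 0.134, -0.004], [0.134, -0.991, 0.001], [-0.004, -0.002, -1.0]]
force: [-0.3, 0.5, 0.9]
opening: 0.999
t 4.7 p [ 0.6543 -0.1508  0.0975] yaw 7.71 z [-0.004  0.001 -1.   ] F [-0.3  0.5  0.9] op 0.999 j [-22.  41.  80.  -0.  59. -30.]
jaw 0.79 4581 zt 0.0364 c [ 0.6534 -0.1525] size [0.0699 0.0266] ang 8.5 mean [ 0.6535 -0.1515  0.0355] px [321. 244.] col [241. 236. 227.]
shift [-0.0026  0.0003  0.0764] turn [ 0.08 -0.13 -0.33]
```

View pics/w2.png

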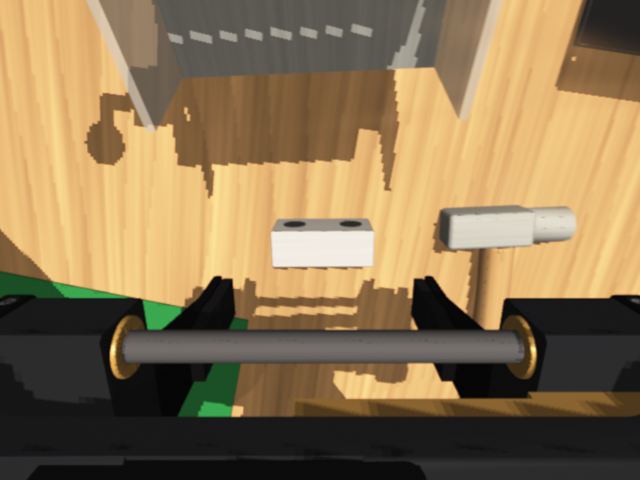

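```bash
python3 -m jog '-.002 .001 .074 0 0 -.3 1;-.002 .001 .074 0 0 -.3 1;-.002 .001 .074 0 0 -.3 1;-.002 .001 .074 0 0 -.3 .4;-.002 .001 .074 0 0 -.3 .4;-.002 .001 .074 0 0 -.3 .4;-.002 .001 .074 0 0 -.3 .4'; python3 - <<'E'
from h import *
say()
E
```

```text
time_s: 5.68
position: [0.6541, -0.1516, 0.0255]
tcp_rot: [[0.99, 0.142, 0.0], [0.142, -0.99, -0.0], [0.0, 0.0, -1.0]]
force: [-1.5, -0.0, 5.8]
opening: 0.627
t 5.67 p [ 0.6541 -0.1516  0.0255] yaw 8.16 z [ 0. -0. -1.] F [-1.5 -0.   5.8] op 0.627 j [-23.  47.  82.  -0.  51. -31.]
```

```bash
python3 -m jog '0 0 0 0 0 0 .4'; python3 - <<'E'
from h import *
say(); cap('wrist','w3')
E
```

```text
time_s: 5.8
position: [0.6542, -0.1517, 0.0255]
tcp_rot: [[0.99, 0.142, 0.0], [0.142, -0.99, -0.0], [0.0, 0.0, -1.0]]
force: [-1.2, 0.9, 3.6]
opening: 0.515
t 5.8 p [ 0.6542 -0.1517  0.0255] yaw 8.15 z [ 0. -0. -1.] F [-1.2  0.9  3.6] op 0.515 j [-23.  47.  82.  -0.  51. -31.]
```

View pics/w3.png

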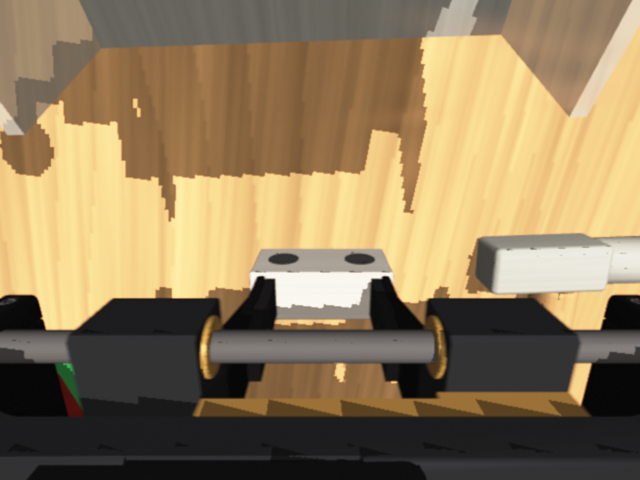

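```bash
python3 - <<'E'
from h import *
fit('jaw'); 
p,d,W,st=cap('wrist')
for u,v in((320,300),(320,260),(262,290),(265,305),(258,340),(385,290),(320,315),(320,380),(262,375)): print(u,v,W[v,u].round(3),d[v,u],p[v,u])
for c,sl in(('scene',(slice(250,400),slice(190,330))),('side',(slice(150,300),slice(290,440)))):
    p,d,W,s=cap(c); cv2.imwrite(f'pics/{c}2.png',cv2.resize(p[sl],None,fx=4,fy=4,interpolation=cv2.INTER_CUBIC)[:,:,::-1])
E
```

```text
jaw 0.86 7005 zt 0.0363 c [ 0.6537 -0.1524] size [0.0702 0.0271] ang 8.4 mean [ 0.6533 -0.1498  0.0354] px [321. 283.] col [179. 166. 153.]
320 300 [ 0.653 -0.154  0.037] 0.17946784 [251 248 242]
320 260 [ 0.651 -0.14   0.019] 0.1916175 [173 164 151]
262 290 [ 0.627 -0.145  0.051] 0.16186781 [16 15 15]
265 305 [ 0.63  -0.146  0.062] 0.15183665 [22 21 21]
258 340 [ 0.635 -0.123  0.122] 0.08820723 [115 110 106]
385 290 [ 0.68  -0.137  0.052] 0.161241 [136 128 117]
320 315 [ 0.655 -0.162  0.036] 0.18269014 [151 142 131]
320 380 [ 0.664 -0.23  -0.001] 0.23829123 [141 104  66]
262 375 [ 0.634 -0.162  0.086] 0.13428786 [24 22 22]
```

View pics/scene2.png

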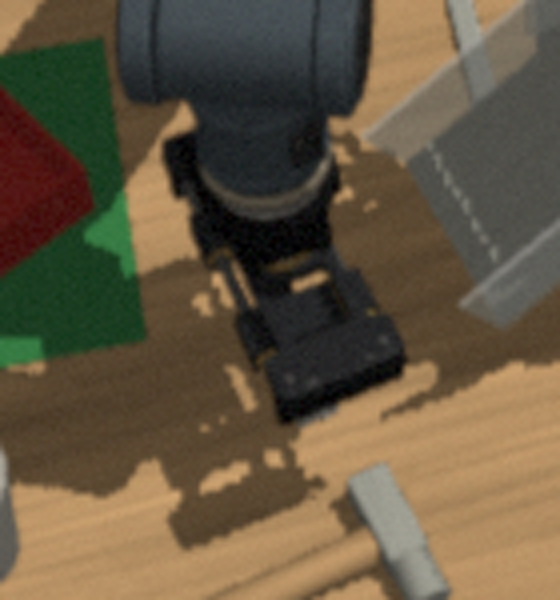

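View pics/side2.png

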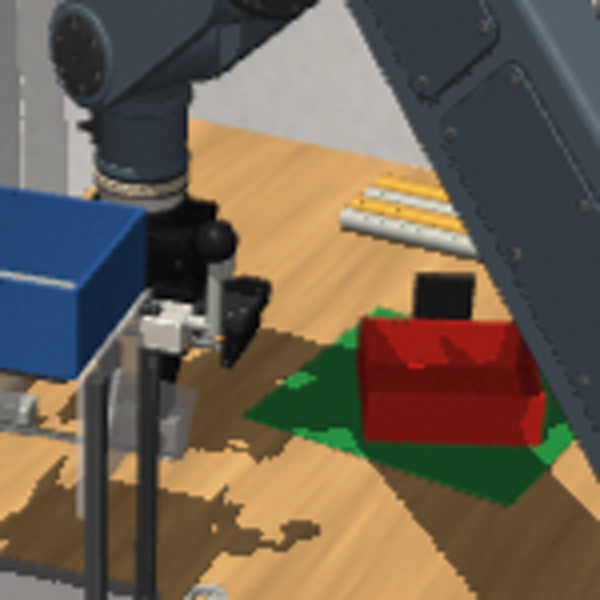

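```bash
python3 - <<'E'
from h import *
p,d,W,st=cap('wrist')
T=(W-st['position'])@st['tcp_rot']
for v in range(272,330,5):
    print(v,[ (u,T[v,u].round(3).tolist()) for u in (252,258,264,270,276)])
E
```

```text
272 [(252, [-0.034, -0.012, -0.01]), (258, [-0.031, -0.012, -0.011]), (264, [-0.028, -0.012, -0.009]), (270, [-0.025, -0.012, -0.01]), (276, [-0.022, -0.012, -0.009])]
277 [(252, [-0.034, -0.01, -0.01]), (258, [-0.031, -0.01, -0.011]), (264, [-0.028, -0.01, -0.012]), (270, [-0.025, -0.011, -0.013]), (276, [-0.022, -0.01, -0.01])]
282 [(252, [-0.034, -0.007, -0.01]), (258, [-0.031, -0.007, -0.011]), (264, [-0.028, -0.007, -0.01]), (270, [-0.024, -0.01, -0.018]), (276, [-0.022, -0.009, -0.015])]
287 [(252, [-0.034, -0.004, -0.01]), (258, [-0.031, -0.004, -0.01]), (264, [-0.026, -0.011, -0.023]), (270, [-0.023, -0.011, -0.024]), (276, [-0.021, -0.009, -0.02])]
292 [(252, [-0.034, -0.002, -0.01]), (258, [-0.031, -0.002, -0.011]), (264, [-0.025, -0.011, -0.028]), (270, [-0.023, -0.01, -0.028]), (276, [-0.021, -0.009, -0.025])]
297 [(252, [-0.035, 0.001, -0.009]), (258, [-0.031, 0.001, -0.01]), (264, [-0.025, -0.011, -0.033]), (270, [-0.022, -0.009, -0.03]), (276, [-0.02, -0.009, -0.03])]
302 [(252, [-0.035, 0.004, -0.009]), (258, [-0.026, -0.011, -0.037]), (264, [-0.024, -0.011, -0.039]),
[... 202 characters left out ...]
, (276, [-0.019, -0.009, -0.039])]
312 [(252, [-0.028, -0.01, -0.044]), (258, [-0.025, -0.01, -0.045]), (264, [-0.023, -0.009, -0.043]), (270, [-0.021, -0.009, -0.043]), (276, [-0.018, -0.009, -0.043])]
317 [(252, [-0.026, -0.011, -0.05]), (258, [-0.024, -0.011, -0.05]), (264, [-0.022, -0.009, -0.048]), (270, [-0.02, -0.01, -0.048]), (276, [-0.018, -0.009, -0.047])]
322 [(252, [-0.026, -0.01, -0.053]), (258, [-0.024, -0.011, -0.053]), (264, [-0.022, -0.009, -0.05]), (270, [-0.02, -0.009, -0.05]), (276, [-0.017, -0.009, -0.05])]
327 [(252, [-0.025, -0.01, -0.056]), (258, [-0.023, -0.01, -0.056]), (264, [-0.021, -0.009, -0.054]), (270, [-0.019, -0.009, -0.054]), (276, [-0.018, -0.007, -0.05])]
```

```bash
python3 -m jog '0 0 0 0 0 0 1;0 0 0 0 0 0 1;0 0 -.05 0 0 0 1;0 0 -.05 0 0 0 1;0 0 -.05 0 0 0 1'; python3 - <<'E'
from h import *
say()
p,d,W,st=cap('wrist','w4')
T=(W-st['position'])@st['tcp_rot']
m=(d>0)&(d<.22)&(np.abs(T[...,0])<.1)
v,u=np.nonzero(m); 
near=T[m]; k=(np.abs(near[:,1])<.03)&(near[:,2]>-.06)
for lo in np.arange(-.06,.03,.008):
    q=near[k&(near[:,2]>=lo)&(near[:,2]<lo+.008)&(near[:,0]<0)]
    if len(q): print(lo.round(3),len(q),'x',q[:,0].min().round(4),q[:,0].max().round(4),'y',q[:,1].min().round(4),q[:,1].max().round(4))
E
```

```text
time_s: 6.78
position: [0.6528, -0.1512, 0.074]
tcp_rot: [[0.99, 0.142, -0.002], [0.142, -0.99, 0.001], [-0.002, -0.001, -1.0]]
force: [-0.5, 0.6, -0.6]
opening: 0.884
t 6.78 p [ 0.6528 -0.1512  0.074 ] yaw 8.15 z [-0.002  0.001 -1.   ] F [-0.5  0.6 -0.6] op 0.884 j [-23.  43.  81.  -0.  56. -31.]
-0.06 561 x -0.0526 -0.038 y -0.0116 0.0114
-0.052 402 x -0.0514 -0.0382 y -0.0114 0.01
-0.044 390 x -0.0496 -0.0383 y -0.0115 0.0029
-0.036 384 x -0.0476 -0.0381 y -0.0118 0.0077
-0.028 345 x -0.0474 -0.0381 y -0.0112 0.0102
-0.02 310 x -0.0476 -0.0381 y -0.0112 0.0105
-0.012 33 x -0.0473 -0.0384 y -0.0109 0.0082
```

View pics/w4.png

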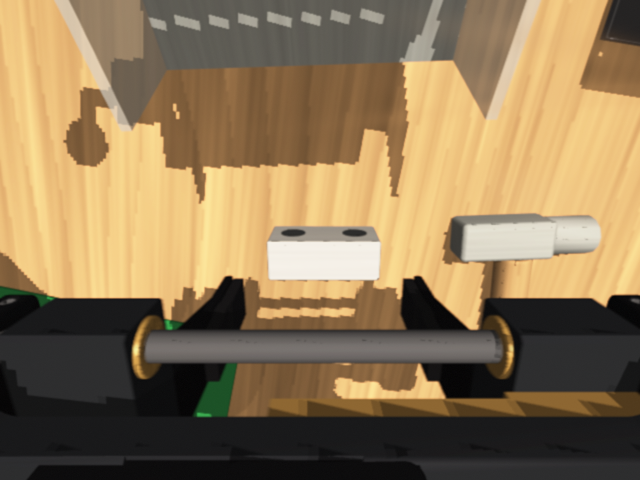

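```bash
python3 - <<'E'
from h import *
for c in('scene','side'):
    p,d,W,s=cap(c); 
    T=(W-s['position'])@s['tcp_rot']
    m=(d>0)&(np.abs(T[...,0])<.075)&(np.abs(T[...,1])<.04)&(T[...,2]<.06)&(T[...,2]>-.12)&(p.max(-1)<70)
    q=T[m]
    for lo in np.arange(-.1,.06,.01):
        k=q[(q[:,2]>=lo)&(q[:,2]<lo+.01)]
        if len(k): print(c,lo.round(3),len(k),k.min(0).round(3),k.max(0).round(3))
E
```

```text
scene -0.1 89 [-0.068 -0.033 -0.1  ] [ 0.073  0.039 -0.093]
scene -0.09 3 [-0.046  0.035 -0.089] [ 0.072  0.038 -0.084]
scene -0.01 1 [-0.042  0.    -0.01 ] [-0.042  0.    -0.01 ]
scene 0.04 5 [0.015 0.015 0.046] [0.032 0.016 0.05 ]
scene 0.05 3 [0.015 0.016 0.053] [0.021 0.016 0.058]
side -0.1 14 [-0.062 -0.04  -0.1  ] [-0.044 -0.034 -0.091]
side -0.09 5 [-0.061 -0.038 -0.09 ] [-0.047 -0.034 -0.087]
side -0.08 1 [-0.045 -0.01  -0.072] [-0.045 -0.01  -0.072]
side -0.07 6 [-0.054 -0.017 -0.069] [-0.048 -0.009 -0.064]
side -0.05 6 [-0.052 -0.016 -0.048] [-0.047 -0.006 -0.041]
side -0.04 10 [-0.05  -0.012 -0.039] [-0.042  0.008 -0.033]
side -0.03 15 [-0.051 -0.015 -0.03 ] [-0.043  0.012 -0.02 ]
side -0.02 8 [-0.049 -0.013 -0.019] [-0.044  0.013 -0.014]
```

The TCP frame reported here sits about 30 mm ahead of the real grasp point. The wrist depth, the side camera and the light contact on the jaw top all agree on this, so I'll allow for it in every height.

```bash
cat >> h.py <<'E'
OFF=.030  # reported TCP is 30 mm ahead (tool z) of the real grasp point
def go(x,y,z,yaw): # real grasp point
    return delta((x,y,z-OFF),yaw)
E
python3 - <<'E'
from h import *
go(.6537,-.1522,.024,8.3)
E
python3 -m jog '0 0 0 0 0 0 1'
```

```text
shift [0.0013 0.0015 0.0791] turn [-0.11  0.19 -0.15]
time_s: 7.05
position: [0.6532, -0.1512, 0.0736]
tcp_rot: [[0.99, 0.142, -0.002], [0.142, -0.99, 0.001], [-0.002, -0.001, -1.0]]
force: [0.7, -0.4, 0.6]
opening: 0.996
```

```bash
python3 -m jog '0 .001 .03 0 0 0 1;.0005 .001 .05 0 0 0 1;.0005 .001 .078 0 0 0 1;.0005 .001 .078 0 0 0 .4;.0005 .001 .078 0 0 0 .4;.0005 .001 .078 0 0 0 .4;.0005 .001 .078 0 0 0 .4;.0005 .001 .078 0 0 0 .4'
```

```text
time_s: 8.05
position: [0.6552, -0.1526, -0.0022]
tcp_rot: [[0.99, 0.142, 0.001], [0.142, -0.99, -0.001], [0.001, 0.001, -1.0]]
force: [-0.2, -1.1, 1.3]
opening: 0.803
```

```bash
python3 -m jog '0 0 -.06 0 0 0 .4;0 0 -.12 0 0 0 .4;0 0 -.18 0 0 0 .4;0 0 -.24 0 0 0 .4;0 0 -.3 0 0 0 .4;0 0 -.35 0 0 0 .4;0 0 -.35 0 0 0 .4'; python3 - <<'E'
from h import *
say(); cap('wrist','w5'); go(.615,.290,.38,6)
E
```

```text
time_s: 8.93
position: [0.6569, -0.1532, 0.3532]
tcp_rot: [[0.99, 0.142, 0.011], [0.142, -0.99, -0.005], [0.01, 0.006, -1.0]]
force: [-1.1, -0.5, -1.9]
opening: 0.798
t 8.93 p [ 0.6569 -0.1532  0.3532] yaw 8.16 z [ 0.011 -0.005 -1.   ] F [-1.1 -0.5 -1.9] op 0.798 j [-23.  28.  64.   0.  88. -31.]
shift [ 0.0229 -0.4438 -0.0015] turn [ 0.14 -0.25  2.15]
```

View pics/w5.png

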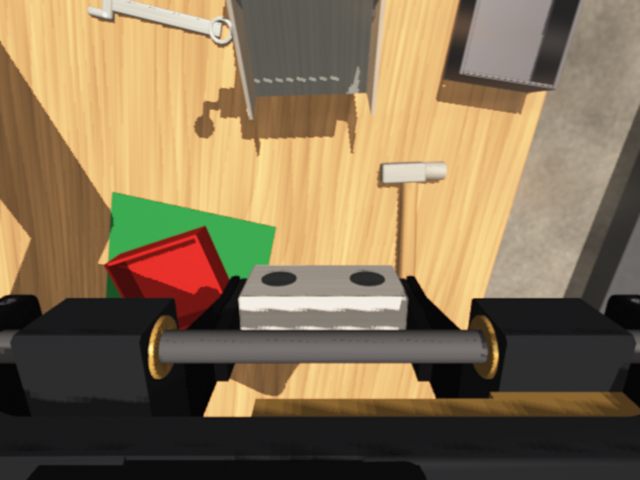

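Jaw is held at (320,300), fully clear. Crossing over to the pad.

```bash
python3 -m jog '.023 -.444 0 0 0 2.1 .4;.023 -.444 0 0 0 2.1 .4;.023 -.444 0 0 0 2.1 .4;.023 -.444 0 0 0 2.1 .4;.023 -.444 0 0 0 2.1 .4;.023 -.444 0 0 0 2.1 .4;.023 -.444 0 0 0 2.1 .4;.023 -.444 0 0 0 2.1 .4'; python3 - <<'E'
from h import *
say(); 
for n in 'a':
  fit('pad',name='w6',zlo=-.01)
for c in ('scene','side'): fit('pad',cam=c,zlo=-.01)
go(.615,.290,.15,6)
E
```

```text
time_s: 9.98
position: [0.6117, 0.2947, 0.3436]
tcp_rot: [[0.994, 0.111, -0.006], [0.111, -0.994, -0.0], [-0.006, -0.001, -1.0]]
force: [-0.2, -0.4, -0.7]
opening: 0.804
t 9.97 p [0.6117 0.2947 0.3436] yaw 6.4 z [-0.006 -0.    -1.   ] F [-0.2 -0.4 -0.7] op 0.804 j [16. 29. 63.  0. 88. 10.]
pad 0.66 6086 zt 0.0049 c [0.6138 0.2894] size [0.1109 0.1112] ang 5.2 mean [0.6139 0.2918 0.0037] px [325. 183.] col [250. 232.  82.]
pad 0.98 1487 zt 0.0076 c [0.6148 0.2878] size [0.1122 0.1147] ang 5.9 mean [0.6164 0.2881 0.0051] px [426. 286.] col [210. 172.  76.]
pad 0.86 1281 zt 0.007 c [0.6157 0.2913] size [0.1128 0.1143] ang 5.5 mean [0.6138 0.2932 0.0049] px [253. 344.] col [233. 194.   1.]
pad 0.17 7471 zt 0.2894 c [0.5744 0.0959] size [0.1907 0.1373] ang 9.8 mean [0.5972 0.101  0.2895] px [296. 258.] col [60. 62. 81.]
shift [ 0.0008 -0.0016  0.2262] turn [ 0.04  0.08 -0.08]
```

View pics/w6.png

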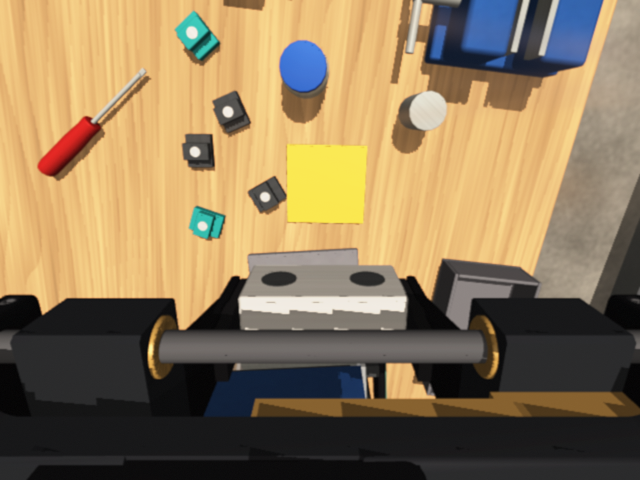

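```bash
python3 - <<'E'
from h import *
p,d,W,st=cap('wrist')
for r in silhouettes('tnut1','wrist'):
    m=r['region']&(d>0)&(W[...,2]>.004)
    if m.sum()<30: continue
    Q=W[m]; hull=cv2.minAreaRect(Q[:,:2].astype(np.float32)); b=cv2.boxPoints(hull)
    top=Q[Q[:,2]>.022]; rt=cv2.minAreaRect(top[:,:2].astype(np.float32))
    print(round(r['score'],2),np.median(p[m],0),'c',np.round(hull[0],4),np.round(hull[1],3),round(hull[2],1),'top',np.round(rt[0],4),np.round(rt[1],3),round(rt[2],1),'max',Q.max(0).round(3))
go(.6145,.290,.15,-15)
E
```

```text
0.96 [83. 81. 77.] c [0.5336 0.2689] [0.044 0.034] 35.6 top [0.5333 0.2691] [0.023 0.033] 35.6 max [0.559 0.294 0.031]
0.95 [83. 80. 76.] c [0.439  0.3185] [0.035 0.043] 6.0 top [0.4391 0.318 ] [0.034 0.022] 7.3 max [0.458 0.341 0.03 ]
0.88 [ 58. 194. 179.] c [0.4339 0.4572] [0.034 0.045] 44.4 top [0.4339 0.4572] [0.034 0.023] 44.6 max [0.461 0.483 0.03 ]
0.82 [84. 82. 78.] c [0.4796 0.3723] [0.035 0.044] 28.6 top [0.4795 0.3724] [0.035 0.022] 29.1 max [0.504 0.399 0.03 ]
0.62 [ 53. 188. 173.] c [0.4503 0.2186] [0.034 0.044] 76.6 top [0.4503 0.2186] [0.033 0.022] 76.3 max [0.475 0.239 0.031]
shift [-2.000e-04 -1.400e-03  2.267e-01] turn [2.000e-02 2.000e-02 2.091e+01]
```

```bash
python3 -m jog '0 -.0015 .06 0 0 10.5 .4;0 -.0015 .12 0 0 21 .4;0 -.0015 .18 0 0 21 .4;0 -.0015 .226 0 0 21 .4;0 -.0015 .27 0 0 21 .4;0 -.0015 .29 0 0 21 .4;0 -.0015 .29 0 0 21 .4'; python3 - <<'E'
from h import *
say(); go(.6145,.290,.033,-15)
E
```

```text
time_s: 11.25
position: [0.614, 0.291, 0.0558]
tcp_rot: [[0.966, -0.259, -0.002], [-0.259, -0.966, -0.001], [-0.002, 0.001, -1.0]]
force: [0.4, 0.4, -1.1]
opening: 0.799
t 11.25 p [0.614  0.291  0.0558] yaw -15.01 z [-0.002 -0.001 -1.   ] F [ 0.4  0.4 -1.1] op 0.799 j [16. 45. 80.  0. 55. 31.]
shift [0.0009 0.0008 0.0528] turn [ 0.07  0.12 -0.01]
```

```bash
python3 -m jog '.001 0 .035 0 0 0 .4;.001 0 .05 0 0 0 .4;.001 0 .053 0 0 0 .4;.001 0 .053 0 0 0 .4;.001 0 .053 0 0 0 .86;.001 0 .053 0 0 0 .86;.001 0 .053 0 0 0 .86'
```

```text
time_s: 12.12
position: [0.6157, 0.2917, 0.0045]
tcp_rot: [[0.966, -0.258, 0.001], [-0.258, -0.966, 0.0], [0.001, -0.001, -1.0]]
force: [0.5, -0.8, 0.3]
opening: 0.857
```

```bash
python3 -m jog '0 0 -.06 0 0 0 .86;0 0 -.12 0 0 0 .86;0 0 -.18 0 0 0 1;0 0 -.24 0 0 0 1;0 0 -.3 0 0 0 1;0 0 -.35 0 0 0 1'; python3 - <<'E'
from h import *
say(); fit('jaw',name='w7')
p,d,W,s=cap('side'); fit('pan','side'); 
E
```

```text
time_s: 12.88
position: [0.6153, 0.2916, 0.3572]
tcp_rot: [[0.966, -0.258, 0.003], [-0.258, -0.966, 0.001], [0.002, -0.001, -1.0]]
force: [0.8, -0.2, -0.8]
opening: 1.001
t 12.88 p [0.6153 0.2916 0.3572] yaw -14.95 z [ 0.003  0.001 -1.   ] F [ 0.8 -0.2 -0.8] op 1.001 j [16. 28. 62.  0. 89. 31.]
jaw 0.5 714 zt 0.0286 c [0.5337 0.2691] size [0.0222 0.0339] ang 35.4 mean [0.5341 0.2695 0.0276] px [272. 210.] col [83. 81. 77.]
pan 0.91 1246 zt 0.0608 c [ 0.4956 -0.3935] size [0.0481 0.0133] ang 24.4 mean [ 0.4958 -0.3943  0.0602] px [402. 241.] col [151.  26.  19.]
pan 0.53 184 zt 0.3034 c [0.4994 0.0361] size [0.0224 0.0156] ang 34.2 mean [0.4992 0.0371 0.3026] px [343. 216.] col [89.5 86.5 78. ]
```

View pics/w7.png

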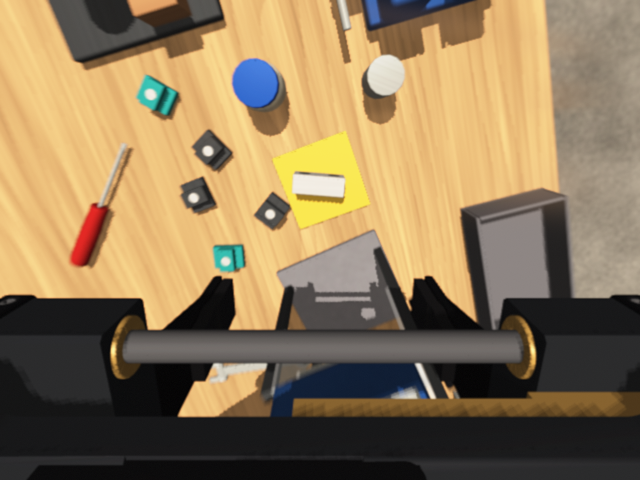

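```bash
python3 - <<'E'
from h import *
go(.50,-.38,.387,-64)
p,d,W,s=cap('scene')
for u,v in((280,372),(288,384),(297,398),(275,390),(250,402)): print(u,v,W[v,u].round(3),p[v,u])
E
```

```text
shift [ 0.0624  0.6782 -0.0033] turn [6.000e-02 4.000e-02 4.905e+01]
280 372 [ 0.754 -0.137  0.028] [149 148 137]
288 384 [ 0.786 -0.127  0.024] [153 151 141]
297 398 [ 0.825 -0.117  0.024] [122 121 113]
275 390 [ 0.79  -0.159  0.02 ] [178 140  97]
250 402 [ 0.802 -0.22   0.022] [173 137  95]
```

```bash
python3 -m jog '.062 .678 0 0 0 49 1;.062 .678 0 0 0 49 1;.062 .678 0 0 0 49 1;.062 .678 0 0 0 49 1;.062 .678 0 0 0 49 1;.062 .678 0 0 0 49 1;.062 .678 0 0 0 49 1;.062 .678 0 0 0 49 1'; python3 - <<'E'
from h import *
say(); go(.50,-.38,.3,-64)
E
```

```text
time_s: 14.18
position: [0.5294, -0.2026, 0.3517]
tcp_rot: [[0.439, -0.898, -0.004], [-0.898, -0.439, 0.002], [-0.004, 0.002, -1.0]]
force: [0.3, -0.4, -0.4]
opening: 0.998
t 14.18 p [ 0.5294 -0.2026  0.3517] yaw -63.95 z [-0.004  0.002 -1.   ] F [ 0.3 -0.4 -0.4] op 0.998 j [-32.  18.  79.   0.  83.  32.]
shift [0.1468 0.1041 0.0813] turn [0.12 0.21 0.05]
```

```bash
python3 -m jog '.147 .104 .08 0 0 0 1;.147 .104 .08 0 0 0 1;.147 .104 .08 0 0 0 1;.147 .104 .08 0 0 0 1;.147 .104 .08 0 0 0 1'; python3 - <<'E'
from h import *
say(); fit('pan',name='w8',zb=.005);fit('mat',zlo=-.01)
p,d,W,st=cap('wrist')
m=(d>0)&(W[...,2]>.078)&(W[...,2]<.098)&(np.hypot(W[...,0]-.496,W[...,1]+.394)<.06)
Q=W[m]; print(m.sum(),cv2.minAreaRect(Q[:,:2].astype(np.float32)),Q.mean(0))
m=(d>0)&(W[...,2]>.040)&(W[...,2]<.054)&(np.hypot(W[...,0]-.467,W[...,1]+.338)<.11)&(p[...,0]>2*p[...,1].astype(int))
Q=W[m]; print('rim',m.sum(),cv2.minAreaRect(Q[:,:2].astype(np.float32)),Q.mean(0))
E
```

```text
time_s: 14.8
position: [0.5011, -0.3784, 0.2718]
tcp_rot: [[0.438, -0.899, -0.003], [-0.899, -0.438, 0.004], [-0.005, 0.001, -1.0]]
force: [0.6, 0.8, -0.9]
opening: 1.006
t 14.8 p [ 0.5011 -0.3784  0.2718] yaw -64.02 z [-0.003  0.004 -1.   ] F [ 0.6  0.8 -0.9] op 1.006 j [-47.  27.  77.   0.  76.  17.]
pan 0.57 4525 zt 0.0764 c [ 0.4953 -0.3928] size [0.0484 0.0088] ang 15.3 mean [ 0.5008 -0.3913  0.0754] px [273. 214.] col [123.  32.  28.]
mat 0.84 22620 zt 0.0039 c [ 0.4717 -0.3438] size [0.2443 0.244 ] ang 85.3 mean [ 0.4974 -0.3426  0.0028] px [295. 178.] col [ 83. 189.  95.]
472 ((0.4961387515068054, -0.3979853093624115), (0.050012074410915375, 0.00935429334640503), 26.672426223754883) [ 0.49737957 -0.39711682  0.08746598]
rim 2128 ((0.46513399481773376, -0.33609259128570557), (0.1399957239627838, 0.1315297931432724), 26.515308380126953) [ 0.46539995 -0.33122053  0.04677571]
```

View pics/w8.png

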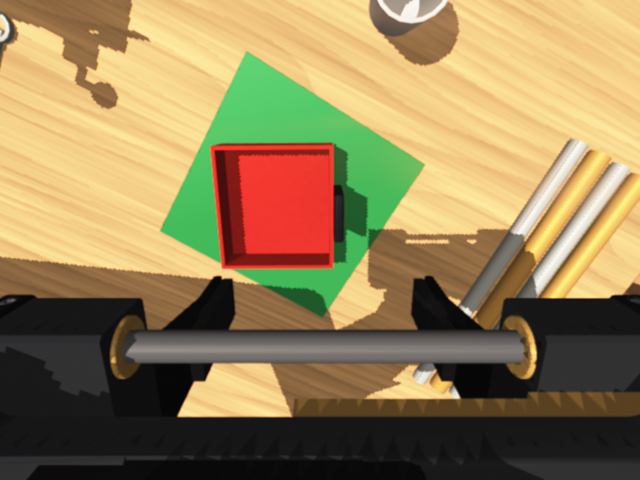

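```bash
python3 - <<'E'
from h import *
go(.496,-.398,.110,-63.5)
E
```

```text
shift [0.0152 0.0152 0.1949] turn [-0.03 -0.06 -0.33]
```

```bash
python3 -m jog '.015 .015 .06 0 0 -.3 1;.015 .015 .12 0 0 -.3 .5;.015 .015 .18 0 0 -.3 .5;.015 .015 .185 0 0 -.3 .5;.015 .015 .185 0 0 -.3 .5'; python3 - <<'E'
from h import *
say(); cap('wrist','w9'); go(.496,-.398,.071,-63.5)
E
```

```text
time_s: 15.68
position: [0.4964, -0.3995, 0.0907]
tcp_rot: [[0.445, -0.896, 0.002], [-0.896, -0.445, -0.002], [0.003, -0.001, -1.0]]
force: [-0.6, -0.3, 1.2]
opening: 0.634
t 15.68 p [ 0.4964 -0.3995  0.0907] yaw -63.6 z [ 0.002 -0.002 -1.   ] F [-0.6 -0.3  1.2] op 0.634 j [-49.  40.  86.   0.  54.  15.]
shift [-0.0027 -0.0001  0.0508] turn [-0.08 -0.3  -0.1 ]
```

View pics/w9.png

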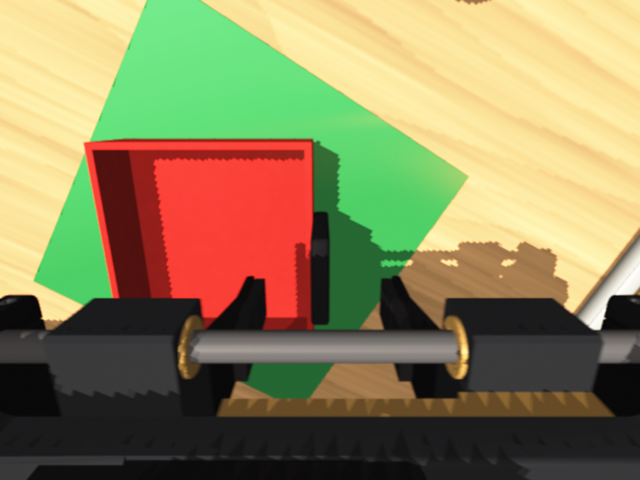

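```bash
python3 -m jog '-.001 0 .03 0 0 0 .5;-.001 0 .049 0 0 0 .5;-.001 0 .049 0 0 0 .5;-.001 0 .049 0 0 0 0;-.001 0 .049 0 0 0 0;-.001 0 .049 0 0 0 0;-.001 0 .049 0 0 0 0;-.001 0 .049 0 0 0 0'
```

```text
time_s: 16.73
position: [0.4947, -0.3983, 0.0401]
tcp_rot: [[0.444, -0.896, 0.0], [-0.896, -0.444, -0.0], [0.0, -0.0, -1.0]]
force: [0.7, 0.0, 1.4]
opening: 0.114
```

```bash
python3 -m jog '0 0 -.006 0 0 0 0;0 0 -.015 0 0 0 0;0 0 -.015 0 0 0 0'; python3 - <<'E'
from h import *
say(); go(.6725,-.2695,.084,-80)
fit('pan',zlo=.005,cam='side')
E
```

```text
time_s: 17.1
position: [0.4951, -0.3986, 0.0557]
tcp_rot: [[0.444, -0.896, 0.001], [-0.896, -0.444, -0.001], [0.002, -0.001, -1.0]]
force: [0.8, 0.2, -3.5]
opening: 0.113
t 17.1 p [ 0.4951 -0.3986  0.0557] yaw -63.65 z [ 0.001 -0.001 -1.   ] F [ 0.8  0.2 -3.5] op 0.113 j [-49.  42.  87.   0.  50.  15.]
shift [-0.037  -0.2163  0.0017] turn [-0.05 -0.1  16.35]
pan 0.6 1453 zt 0.0636 c [ 0.4667 -0.3369] size [0.1417 0.1452] ang 26.2 mean [ 0.4644 -0.3359  0.0624] px [402. 240.] col [147.  25.  18.]
```

```bash
python3 -m jog '-.01 -.04 0 0 0 4 0;-.02 -.09 0 0 0 8 0;-.028 -.14 0 0 0 12 0;-.037 -.19 0 0 0 16.3 0;-.037 -.216 0 0 0 16.3 0;-.037 -.216 0 0 0 16.3 0'; python3 - <<'E'
from h import *
say(); p,d,W,st=cap('wrist','w10')
fit('pan',zlo=.005,cam='side')
E
```

```text
time_s: 17.95
position: [0.6733, -0.2672, 0.0542]
tcp_rot: [[0.178, -0.984, 0.0], [-0.984, -0.178, -0.0], [0.0, -0.0, -1.0]]
force: [-0.8, -0.8, -2.4]
opening: 0.112
t 17.95 p [ 0.6733 -0.2672  0.0542] yaw -79.75 z [ 0. -0. -1.] F [-0.8 -0.8 -2.4] op 0.112 j [-30.  48.  73.   0.  59.  49.]
pan 0.63 600 zt 0.0636 c [ 0.6039 -0.2076] size [0.033 0.14 ] ang 16.9 mean [ 0.5999 -0.206   0.0619] px [339. 244.] col [110.   22.5  17. ]
```

View pics/w10.png

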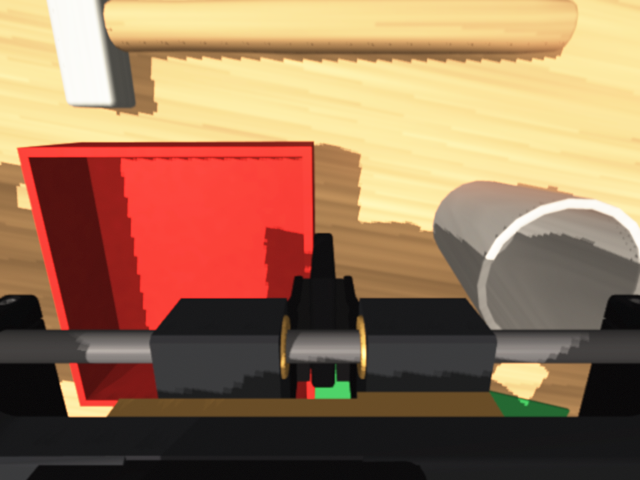

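```bash
python3 - <<'E'
from h import *
go(.6535,-.1706,.075,-80)
E
```

```text
shift [-0.1    -0.0005  0.0092] turn [0.12 0.06 0.04]
```

```bash
python3 -m jog '0 0 .009 0 0 0 0;-.03 0 .009 0 0 0 0;-.06 0 .009 0 0 0 0;-.08 0 .009 0 0 0 0;-.1 0 .009 0 0 0 0;-.1 0 .009 0 0 0 0'; python3 - <<'E'
from h import *
say(); p,d,W,st=cap('wrist','w11')
p,d,W,st=cap('scene'); cv2.imwrite('pics/s11.png',cv2.resize(p[220:400,200:440],None,fx=3,fy=3,interpolation=cv2.INTER_CUBIC)[:,:,::-1])
go(.6535,-.1706,.068,-80)
E
```

```text
time_s: 18.85
position: [0.6537, -0.1692, 0.0458]
tcp_rot: [[0.176, -0.984, -0.001], [-0.984, -0.176, 0.0], [-0.001, 0.001, -1.0]]
force: [-0.5, -0.7, -2.6]
opening: 0.11
t 18.85 p [ 0.6537 -0.1692  0.0458] yaw -79.86 z [-0.001  0.    -1.   ] F [-0.5 -0.7 -2.6] op 0.11 j [-24.  45.  81.  -0.  54.  56.]
shift [-0.001   0.0012  0.0081] turn [-0.05 -0.07  0.06]
```

View pics/s11.png

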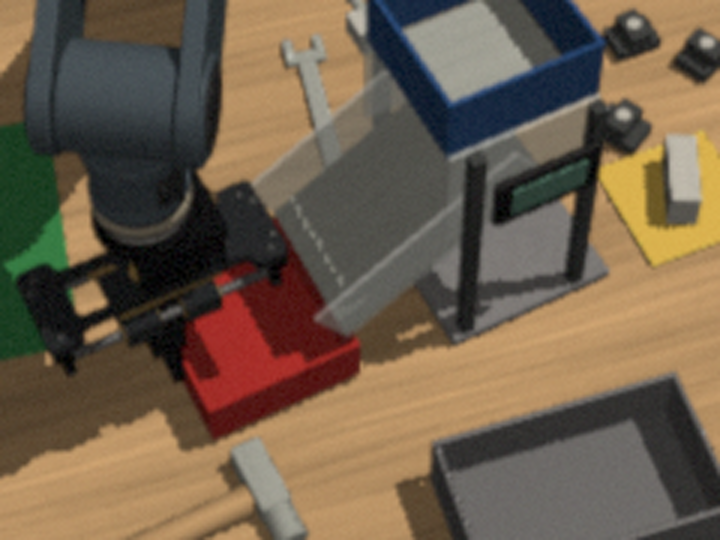

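View pics/w11.png

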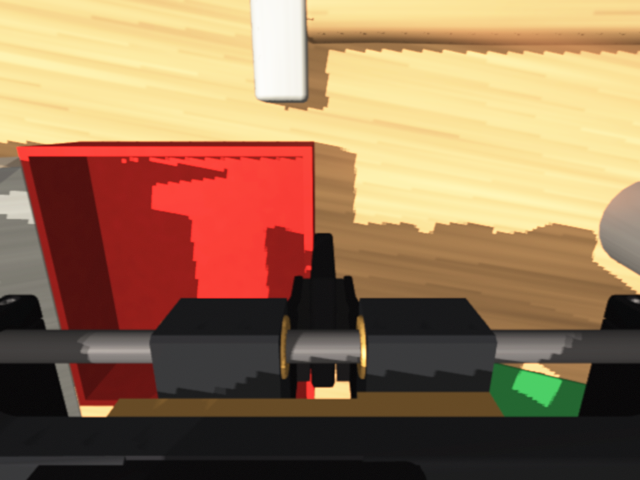

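```bash
python3 -m jog '0 0 .006 0 0 0 0;0 0 .009 0 0 0 0;0 0 .009 0 0 0 0;0 0 .009 0 0 0 .4;0 0 .009 0 0 0 .4;0 0 .009 0 0 0 .4;0 0 -.05 0 0 0 .4;0 0 -.11 0 0 0 .4'; python3 - <<'E'
from h import *
say(); p,d,W,st=cap('wrist','w12'); go(.64,-.19,.38,-80)
E
```

```text
time_s: 19.95
position: [0.6536, -0.1703, 0.1558]
tcp_rot: [[0.175, -0.985, -0.003], [-0.985, -0.175, 0.001], [-0.002, 0.002, -1.0]]
force: [1.4, 0.1, -0.0]
opening: 0.396
t 19.95 p [ 0.6536 -0.1703  0.1558] yaw -79.95 z [-0.003  0.001 -1.   ] F [ 1.4  0.1 -0. ] op 0.396 j [-24.  38.  77.   0.  65.  56.]
shift [ 0.0155  0.0197 -0.1837] turn [-0.72 -0.47  0.07]
```

```bash
python3 -m jog '-.03 .03 -.06 0 0 0 1;-.05 .03 -.12 0 0 0 1;-.05 .03 -.18 0 0 0 1;-.05 .03 -.2 0 0 0 1;-.05 .03 -.2 0 0 0 1'; python3 - <<'E'
from h import *
say(); p,d,W,st=cap('wrist','w13')
red=(p[...,0]>2*p[...,1].astype(int))
m=(d>0)&(W[...,2]>.036)&(W[...,2]<.052)&(np.hypot(W[...,0]-.643,W[...,1]+.1)<.12)&red
Q=W[m]; print('rim',m.sum(),cv2.minAreaRect(Q[:,:2].astype(np.float32)),Q.mean(0))
m=(d>0)&(W[...,2]>.076)&(W[...,2]<.092)&(np.hypot(W[...,0]-.654,W[...,1]+.17)<.04)
Q=W[m]; print('handle',m.sum(),cv2.minAreaRect(Q[:,:2].astype(np.float32)),Q.mean(0))
E
```

```text
time_s: 20.62
position: [0.6173, -0.1268, 0.3592]
tcp_rot: [[0.175, -0.985, 0.007], [-0.985, -0.175, -0.003], [0.004, -0.006, -1.0]]
force: [0.3, 0.1, 0.2]
opening: 0.885
t 20.62 p [ 0.6173 -0.1268  0.3592] yaw -79.92 z [ 0.007 -0.003 -1.   ] F [0.3 0.1 0.2] op 0.885 j [-22.  23.  70.   0.  86.  58.]
rim 998 ((0.643397867679596, -0.10546059161424637), (0.13779054582118988, 0.12616941332817078), 10.010539054870605) [ 0.64198307 -0.13189536  0.04391869]
handle 358 ((0.6561117172241211, -0.17126184701919556), (0.04897889122366905, 0.010142027400434017), 10.286608695983887) [ 0.65653185 -0.17068757  0.08413556]
```

View pics/w13.png

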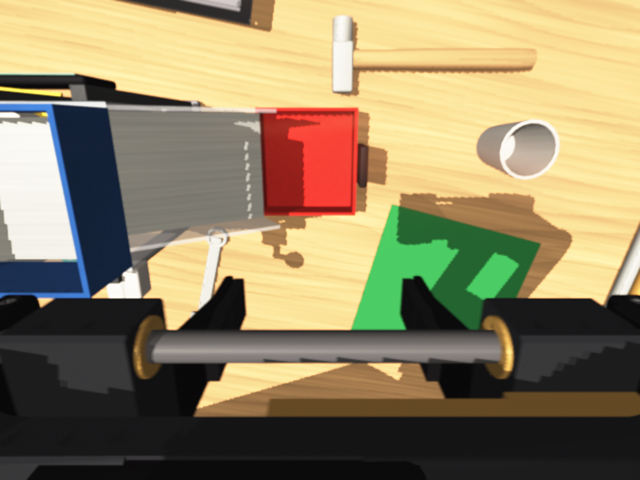

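```bash
python3 - <<'E'
from h import *
go(.45,.31,.385,6.6)
E
```

```text
shift [-0.4588  0.0873  0.0009] turn [-3.000e-02 -1.100e-01 -8.654e+01]
```

```bash
python3 -m jog '-.459 .087 0 0 0 -86.5 .7;-.459 .087 0 0 0 -86.5 .7;-.459 .087 0 0 0 -86.5 .7;-.459 .087 0 0 0 -86.5 .7;-.459 .087 0 0 0 -86.5 .7;-.459 .087 0 0 0 -86.5 .7;-.459 .087 0 0 0 -86.5 .7;-.459 .087 0 0 0 -86.5 .7'; cat >> h.py <<'E'
def nuts(name=None,cam='wrist'):
    p,d,W,st=cap(cam,name); out=[]
    for r in silhouettes('tnut1',cam):
        m=r['region']&(d>0)&(W[...,2]>.004)
        if m.sum()<30: continue
        Q=W[m]; c=np.median(p[m],0); (x,y),(w,h),a=cv2.minAreaRect(Q[:,:2].astype(np.float32))
        top=Q[Q[:,2]>Q[:,2].max()-.009]; t=cv2.minAreaRect(top[:,:2].astype(np.float32))
        yaw=a if w<h else a-90   # direction of the 34 mm (grip) axis
        ty=t[2] if t[1][0]>t[1][1] else t[2]-90
        print('BLACK' if c.max()-c.min()<40 else 'turq',round(r['score'],2),'c',round(x,4),round(y,4),'size',round(w,3),round(h,3),'gripyaw',round(yaw,1),'| top',np.round(t[0],4),np.round(t[1],3),round(ty,1),'zmax',Q[:,2].max().round(3),'px',np.argwhere(m).mean(0)[::-1].round())
E
python3 - <<'E'
from h import *
say(); nuts('w14'); go(.45,.31,.385,6.6)
E
```

```text
time_s: 21.68
position: [0.4475, 0.3123, 0.3531]
tcp_rot: [[0.994, 0.114, -0.005], [0.114, -0.994, -0.001], [-0.005, 0.001, -1.0]]
force: [0.8, -0.1, -0.4]
opening: 0.701
t 21.68 p [0.4475 0.3123 0.3531] yaw 6.53 z [-0.005 -0.001 -1.   ] F [ 0.8 -0.1 -0.4] op 0.701 j [23. 16. 82.  0. 82. 17.]
turq 0.78 c 0.4337 0.4575 size 0.034 0.044 gripyaw 44.8 | top [0.4337 0.4574] [0.034 0.022] 44.6 zmax 0.032 px [327.  67.]
BLACK 0.75 c 0.4385 0.3182 size 0.033 0.044 gripyaw 6.9 | top [0.4387 0.3185] [0.033 0.022] 6.6 zmax 0.03 px [318. 175.]
turq 0.74 c 0.4501 0.2184 size 0.034 0.044 gripyaw 76.0 | top [0.4499 0.2184] [0.034 0.022] 76.4 zmax 0.031 px [319. 244.]
BLACK 0.71 c 0.4796 0.3726 size 0.034 0.044 gripyaw 28.7 | top [0.4796 0.3726] [0.034 0.022] 28.5 zmax 0.032 px [352. 139.]
BLACK 0.63 c 0.5333 0.2692 size 0.043 0.035 gripyaw -54.2 | top [0.5332 0.2692] [0.022 0.035] -54.3 zmax 0.03 px [380. 217.]
shift [ 0.0021  0.0025 -0.0018] turn [ 0.03  0.3  -0.28]
```

View pics/w14.png

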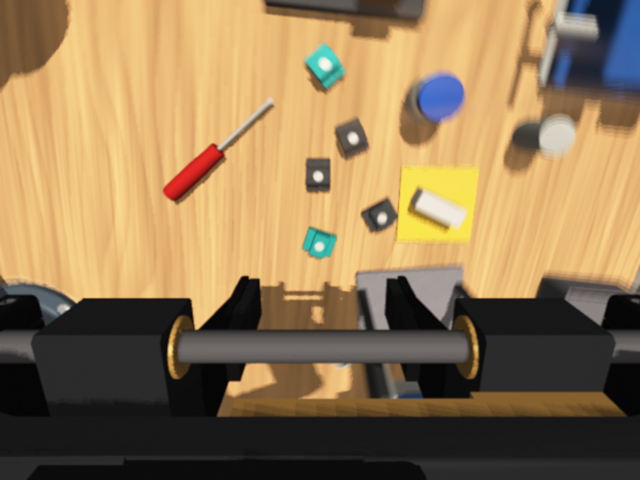

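```bash
python3 - <<'E'
from h import *
go(.4386,.3183,.10,6.7); go(.4386,.3183,.024,6.7)
E
```

```text
shift [-0.0068 -0.0071  0.2832] turn [ 0.03  0.3  -0.38]
shift [-0.0064 -0.0071  0.3592] turn [ 0.03  0.3  -0.38]
```

```bash
python3 -m jog '-.007 -.007 .06 0 0 0 .7;-.007 -.007 .12 0 0 0 .7;-.007 -.007 .18 0 0 0 .7;-.007 -.007 .24 0 0 0 .7;-.007 -.007 .283 0 0 0 .7;-.007 -.007 .283 0 0 0 .7'; python3 - <<'E'
from h import *
say(); nuts('w15'); go(.4386,.3183,.024,6.7)
E
```

```text
time_s: 22.52
position: [0.4392, 0.3135, 0.0687]
tcp_rot: [[0.995, 0.102, -0.01], [0.102, -0.995, -0.005], [-0.011, 0.004, -1.0]]
force: [0.1, -0.2, 0.5]
opening: 0.698
t 22.52 p [0.4392 0.3135 0.0687] yaw 5.83 z [-0.01  -0.005 -1.   ] F [ 0.1 -0.2  0.5] op 0.698 j [ 24.  36. 101.  -0.  44.  18.]
turq 0.97 c 0.4501 0.2185 size 0.035 0.044 gripyaw 77.1 | top [0.4503 0.219 ] [0.033 0.022] 77.1 zmax 0.03 px [324. 378.]
BLACK 0.72 c 0.4387 0.3183 size 0.034 0.044 gripyaw 6.6 | top [0.4388 0.3184] [0.034 0.023] 5.7 zmax 0.03 px [323. 240.]
turq 0.66 c 0.436 0.4553 size 0.034 0.038 gripyaw 44.7 | top [0.4327 0.4464] [0.033 0.015] 6.5 zmax 0.03 px [346.  20.]
BLACK 0.63 c 0.4798 0.3728 size 0.034 0.044 gripyaw 28.7 | top [0.4799 0.3727] [0.034 0.022] 28.6 zmax 0.03 px [399. 164.]
BLACK 0.6 c 0.5313 0.282 size 0.032 0.012 gripyaw -54.1 | top [0.526  0.2805] [0.014 0.012] 56.0 zmax 0.03 px [447. 305.]
shift [-0.0039 -0.0031  0.0788] turn [ 0.03  0.05 -0.81]
```

View pics/w15.png

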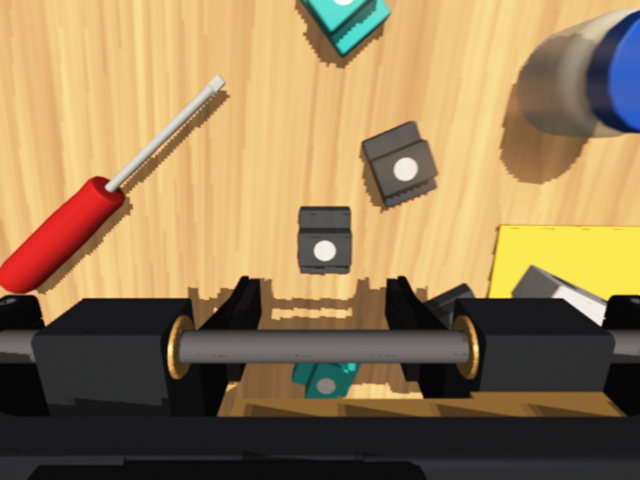

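```bash
python3 -m jog '0 0 0 0 0 0 .7;0 0 0 0 0 0 .7'; python3 - <<'E'
from h import *
go(.4386,.3183,.024,6.7)
E
```

```text
time_s: 22.88
position: [0.4438, 0.3168, 0.0747]
tcp_rot: [[0.995, 0.104, 0.003], [0.104, -0.995, 0.001], [0.004, -0.001, -1.0]]
force: [-0.1, -0.4, -0.8]
opening: 0.703
shift [-0.0053 -0.0019  0.0807] turn [-0.06 -0.21 -0.72]
```

```bash
python3 -m jog '-.0045 -.002 .04 0 0 -.7 .7;-.0045 -.002 .08 0 0 -.7 .7;-.0045 -.002 .08 0 0 -.7 .7;-.0045 -.002 .08 0 0 -.7 .2;-.0045 -.002 .08 0 0 -.7 .2;-.0045 -.002 .08 0 0 -.7 .2;-.0045 -.002 .08 0 0 -.7 .2'
```

```text
time_s: 23.75
position: [0.4384, 0.3181, -0.0062]
tcp_rot: [[0.993, 0.116, 0.001], [0.116, -0.993, 0.001], [0.001, -0.0, -1.0]]
force: [0.1, 0.3, 5.2]
opening: 0.391
```

```bash
python3 -m jog '0 0 -.06 0 0 0 .2;0 0 -.12 0 0 0 .2;0 0 -.18 0 0 0 .2;0 0 -.24 0 0 0 .2;0 0 -.3 0 0 0 .2;0 0 -.34 0 0 0 .2;0 0 -.34 0 0 0 .2'; python3 - <<'E'
from h import *
say(); cap('wrist','w16'); go(.5909,.0651,.366,10)
E
```

```text
time_s: 24.62
position: [0.4394, 0.3186, 0.3367]
tcp_rot: [[0.993, 0.117, 0.008], [0.117, -0.993, 0.003], [0.008, -0.003, -1.0]]
force: [-0.4, -0.2, -1.0]
opening: 0.387
t 24.62 p [0.4394 0.3186 0.3367] yaw 6.7 z [ 0.008  0.003 -1.   ] F [-0.4 -0.2 -1. ] op 0.387 j [24. 16. 84.  0. 79. 17.]
shift [ 0.1224  0.2689 -0.0018] turn [-0.04 -0.15 -3.3 ]
```

View pics/w16.png

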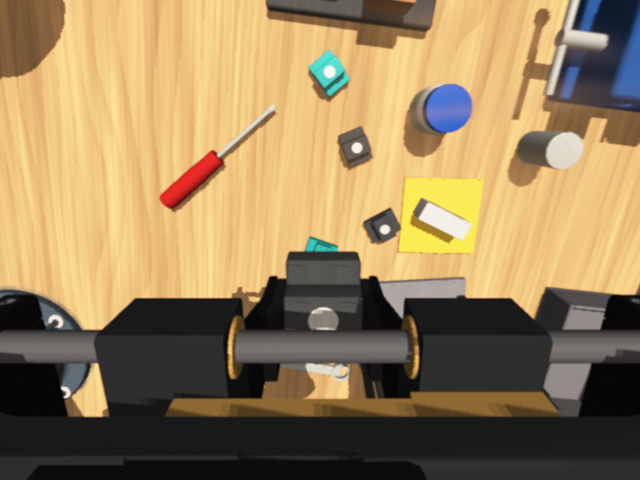

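Nut A held at (323,290). On to the bin.

```bash
python3 -m jog '.122 .269 -.002 0 0 -3.3 .2;.122 .269 -.002 0 0 -3.3 .2;.122 .269 -.002 0 0 -3.3 .2;.122 .269 -.002 0 0 -3.3 .2;.122 .269 -.002 0 0 -3.3 .2;.122 .269 -.002 0 0 -3.3 .2;.122 .269 -.002 0 0 -3.3 .2'; python3 - <<'E'
from h import *
say(); p,d,W,st=cap('wrist','w17'); 
b=p.astype(int)
m=(d>0)&(W[...,2]>.290)&(W[...,2]<.312)&(np.hypot(W[...,0]-.6,W[...,1]-.12)<.13)&(b[...,2]>b[...,0]+25)
Q=W[m]; print(m.sum(),cv2.minAreaRect(Q[:,:2].astype(np.float32)))
go(.5909,.0651,.30,10)
E
```

```text
time_s: 25.55
position: [0.589, 0.0652, 0.3326]
tcp_rot: [[0.985, 0.173, -0.005], [0.173, -0.985, 0.001], [-0.005, -0.002, -1.0]]
force: [0.3, -0.1, -0.6]
opening: 0.389
t 25.55 p [0.589  0.0652 0.3326] yaw 9.96 z [-0.005  0.001 -1.   ] F [ 0.3 -0.1 -0.6] op 0.389 j [ -5.  21.  77.   0.  81. -14.]
6292 ((0.6062547564506531, 0.10016123950481415), (0.12864099442958832, 0.1275092512369156), 9.759831428527832)
shift [0.002  0.0011 0.0632] turn [-0.09  0.22  0.03]
```

View pics/w17.png

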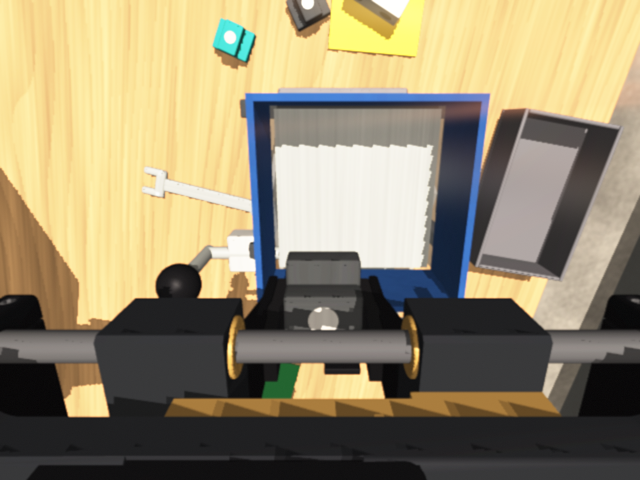

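```bash
python3 -m jog '.001 0 .04 0 0 0 .2;.001 0 .07 0 0 0 .2;.001 0 .092 0 0 0 .2;.001 0 .092 0 0 0 .2;.001 0 .092 0 0 0 .2'; python3 - <<'E'
from h import *
say(); go(.5902,.0649,.27,10)
E
```

```text
time_s: 26.22
position: [0.5916, 0.066, 0.2438]
tcp_rot: [[0.985, 0.175, 0.001], [0.175, -0.985, -0.0], [0.001, 0.0, -1.0]]
force: [0.8, -0.4, -0.4]
opening: 0.386
t 26.23 p [0.5916 0.066  0.2438] yaw 10.07 z [ 0.001 -0.    -1.   ] F [ 0.8 -0.4 -0.4] op 0.386 j [ -4.  26.  84.   0.  70. -14.]
shift [-0.0016  0.0008  0.0038] turn [ 0.01 -0.07  0.07]
```

```bash
python3 -m jog '-.0015 0 .005 0 0 0 .2;-.0015 0 .005 0 0 0 .2;-.0015 0 .005 0 0 0 .46;-.0015 0 .005 0 0 0 .46;-.0015 0 .005 0 0 0 .46;-.0015 0 -.05 0 0 0 .46;-.0015 0 -.11 0 0 0 .46;-.0015 0 -.12 0 0 0 .46'; python3 - <<'E'
from h import *
say(); cap('wrist','w18'); go(.475,.36,.39,28.7)
E
```

```text
time_s: 27.22
position: [0.5925, 0.0647, 0.3684]
tcp_rot: [[0.985, 0.174, 0.011], [0.174, -0.985, -0.001], [0.011, 0.003, -1.0]]
force: [0.5, -0.1, -1.0]
opening: 0.461
t 27.23 p [0.5925 0.0647 0.3684] yaw 10.0 z [ 0.011 -0.001 -1.   ] F [ 0.5 -0.1 -1. ] op 0.461 j [ -5.  20.  74.   0.  85. -15.]
shift [-0.0637 -0.311   0.0061] turn [  0.19  -0.43 -18.7 ]
```

View pics/w18.png

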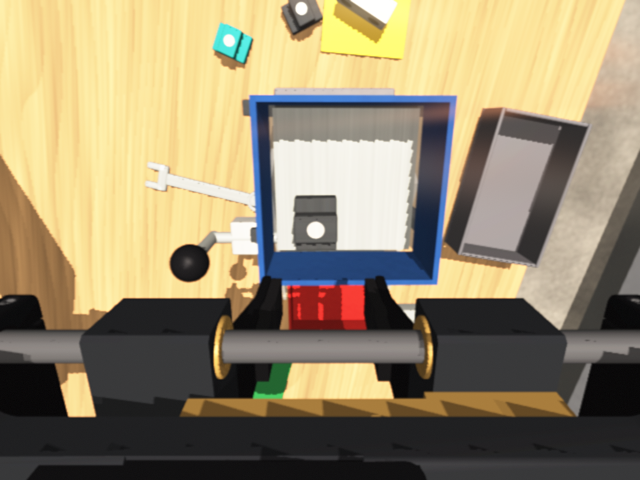

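Nut A sits upright in the bin at (315,222). Next is B.

```bash
python3 -m jog '-.064 -.311 .006 0 0 -18.7 .7;-.064 -.311 .006 0 0 -18.7 .7;-.064 -.311 .006 0 0 -18.7 .7;-.064 -.311 .006 0 0 -18.7 .7;-.064 -.311 .006 0 0 -18.7 .7;-.064 -.311 .006 0 0 -18.7 .7;-.064 -.311 .006 0 0 -18.7 .7'; python3 - <<'E'
from h import *
say(); nuts('w19'); go(.4797,.3726,.12,28.7)
E
```

```text
time_s: 28.15
position: [0.4723, 0.3597, 0.3554]
tcp_rot: [[0.877, 0.481, -0.002], [0.481, -0.877, -0.002], [-0.003, 0.001, -1.0]]
force: [0.3, 0.6, 0.6]
opening: 0.702
t 28.15 p [0.4723 0.3597 0.3554] yaw 28.76 z [-0.002 -0.002 -1.   ] F [0.3 0.6 0.6] op 0.702 j [27. 21. 75. -0. 84. -2.]
BLACK 0.86 c 0.4799 0.3731 size 0.033 0.043 gripyaw 28.7 | top [0.48   0.3731] [0.033 0.021] 28.6 zmax 0.031 px [333. 175.]
turq 0.86 c 0.4503 0.2183 size 0.034 0.044 gripyaw 76.7 | top [0.45   0.2182] [0.034 0.022] 75.8 zmax 0.03 px [265. 256.]
turq 0.82 c 0.4338 0.4573 size 0.034 0.044 gripyaw 44.7 | top [0.4339 0.4573] [0.034 0.022] 44.8 zmax 0.031 px [334. 102.]
BLACK 0.74 c 0.5333 0.2697 size 0.043 0.033 gripyaw -55.4 | top [0.5332 0.2695] [0.022 0.033] -54.0 zmax 0.031 px [330. 253.]
shift [ 0.0127 -0.0094  0.266 ] turn [ 0.04  0.1  -0.1 ]
```

```bash
python3 -m jog '.012 -.009 .06 0 0 0 .7;.012 -.009 .12 0 0 0 .7;.012 -.009 .18 0 0 0 .7;.012 -.009 .24 0 0 0 .7;.012 -.009 .266 0 0 0 .7;.012 -.009 .266 0 0 0 .7;.012 -.009 .266 0 0 0 .7'; python3 - <<'E'
from h import *
say(); nuts('w20'); 
p,d,W,st=cap('scene')
for r in silhouettes('screw_jar','scene')[:1]:
    Q=W[r['region']&(d>0)]; T=Q[Q[:,2]>.066]; print('jar',Q[:,2].max(),cv2.minAreaRect(T[:,:2].astype(np.float32)))
go(.4799,.3730,.033,28.7)
E
```

```text
time_s: 29.12
position: [0.4809, 0.3733, 0.0921]
tcp_rot: [[0.878, 0.479, 0.002], [0.479, -0.878, 0.001], [0.003, 0.0, -1.0]]
force: [-0.0, 0.6, 0.3]
opening: 0.698
t 29.12 p [0.4809 0.3733 0.0921] yaw 28.6 z [ 0.002  0.001 -1.   ] F [-0.   0.6  0.3] op 0.698 j [27. 38. 90. -0. 52. -1.]
BLACK 0.89 c 0.4796 0.373 size 0.034 0.044 gripyaw 29.1 | top [0.4796 0.3731] [0.034 0.022] 28.7 zmax 0.03 px [321. 236.]
turq 0.73 c 0.4341 0.4576 size 0.034 0.044 gripyaw 44.8 | top [0.4341 0.4575] [0.034 0.022] 44.7 zmax 0.031 px [321.  95.]
BLACK 0.61 c 0.5339 0.2692 size 0.044 0.036 gripyaw -55.6 | top [0.532  0.2716] [0.022 0.03 ] -54.3 zmax 0.029 px [318. 379.]
jar 0.084449110565107 ((0.5719667673110962, 0.4285108149051666), (0.05137813091278076, 0.05687781795859337), 57.41693878173828)
shift [-0.0012  0.0007  0.0897] turn [ 0.01 -0.2  -0.02]
```

View pics/w20.png

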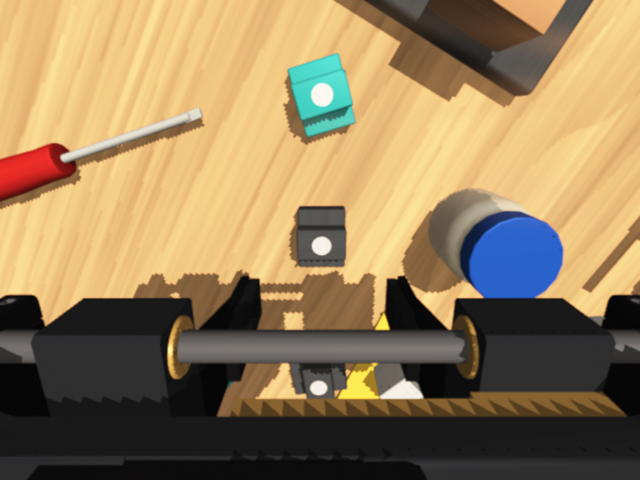

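```bash
python3 - <<'E'
from h import *
p,d,W,st=cap('wrist'); b=p.astype(int)
m=(d>0)&(b[...,2]>b[...,0]+80)&(W[...,2]>.03); Q=W[m]
print(np.percentile(Q[:,2],[50,90,99]), cv2.minAreaRect(Q[Q[:,2]>.066][:,:2].astype(np.float32)))
T=(W-st['position'])@st['tcp_rot']
for u,v in((110,320),(80,380),(60,310),(130,300),(540,320),(600,310),(20,300),(620,300),(320,420),(320,450)): print(u,v,T[v,u].round(4))
E
```

```text
[0.0746268  0.07543601 0.0760852 ] ((0.5711488723754883, 0.4325351119041443), (0.05257305130362511, 0.047454021871089935), 28.67405128479004)
110 320 [-0.0493 -0.0375 -0.0975]
80 380 [-0.0544 -0.0261 -0.104 ]
60 310 [-0.2137  0.0661  0.0938]
130 300 [-0.0504 -0.0368 -0.0862]
540 320 [ 0.051  -0.0373 -0.0968]
600 310 [0.2257 0.0656 0.0938]
20 300 [-0.0783 -0.0373 -0.0872]
620 300 [ 0.0791 -0.0364 -0.085 ]
320 420 [-0.0004 -0.0258 -0.115 ]
320 450 [-0.0003 -0.0253 -0.1215]
```

```bash
python3 -m jog '-.001 0 .045 0 0 0 .7;-.001 0 .089 0 0 0 .7;-.001 0 .089 0 0 0 .7;-.001 0 .089 0 0 0 .2;-.001 0 .089 0 0 0 .2;-.001 0 .089 0 0 0 .2;-.001 0 .089 0 0 0 .2'
```

```text
time_s: 30.25
position: [0.4791, 0.3737, 0.0032]
tcp_rot: [[0.877, 0.48, 0.002], [0.48, -0.877, 0.001], [0.002, 0.0, -1.0]]
force: [-1.0, -0.6, 4.6]
opening: 0.382
```

```bash
python3 -m jog '0 0 -.06 0 0 0 .2;0 0 -.12 0 0 0 .2;0 0 -.18 0 0 0 .2;0 0 -.24 0 0 0 .2;0 0 -.3 0 0 0 .2;0 0 -.34 0 0 0 .2;0 0 -.34 0 0 0 .2'; python3 - <<'E'
from h import *
say(); cap('wrist','w21'); go(.5792,.128,.376,10)
E
```

```text
time_s: 31.12
position: [0.4798, 0.3741, 0.3462]
tcp_rot: [[0.877, 0.48, 0.008], [0.48, -0.877, 0.004], [0.009, 0.0, -1.0]]
force: [0.2, 0.3, -0.7]
opening: 0.389
t 31.12 p [0.4798 0.3741 0.3462] yaw 28.7 z [ 0.008  0.004 -1.   ] F [ 0.2  0.3 -0.7] op 0.389 j [27. 22. 75.  0. 83. -1.]
shift [-0.0293  0.2636 -0.0029] turn [-0.02 -0.17 18.7 ]
```

View pics/w21.png

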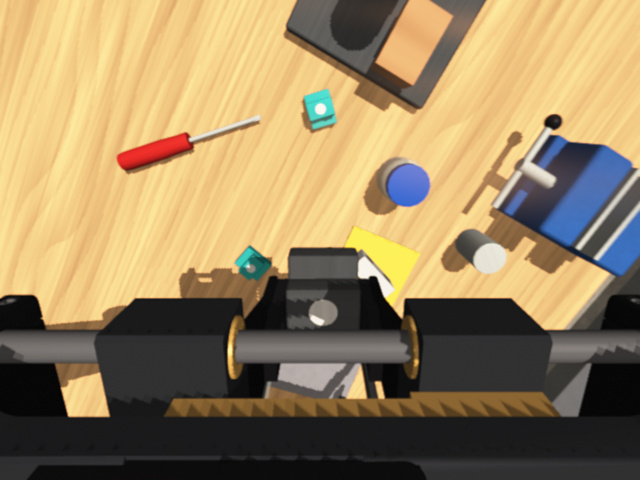

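```bash
python3 -m jog '-.029 .264 -.003 0 0 18.7 .2;-.029 .264 -.003 0 0 18.7 .2;-.029 .264 -.003 0 0 18.7 .2;-.029 .264 -.003 0 0 18.7 .2;-.029 .264 -.003 0 0 18.7 .2;-.029 .264 -.003 0 0 18.7 .2;-.029 .264 -.003 0 0 18.7 .2'; python3 - <<'E'
from h import *
say(); cap('wrist','w22'); go(.5792,.128,.279,10)
E
```

```text
time_s: 32.05
position: [0.5784, 0.1291, 0.3438]
tcp_rot: [[0.985, 0.175, -0.003], [0.175, -0.985, 0.001], [-0.002, -0.001, -1.0]]
force: [0.3, -0.1, -0.7]
opening: 0.387
t 32.05 p [0.5784 0.1291 0.3438] yaw 10.07 z [-0.003  0.001 -1.   ] F [ 0.3 -0.1 -0.7] op 0.387 j [ 2. 21. 77.  0. 83. -8.]
shift [0.0006 0.0016 0.0952] turn [-0.05  0.09  0.11]
```

View pics/w22.png

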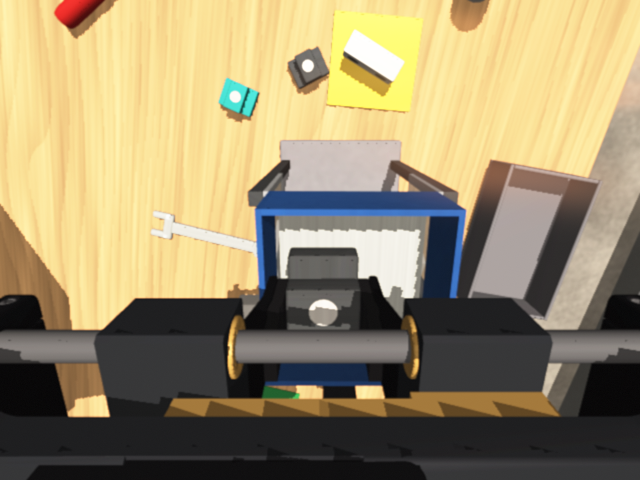

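```bash
python3 -m jog '0 .001 .05 0 0 0 .2;0 .001 .08 0 0 0 .2;0 .001 .096 0 0 0 .2;0 .001 .096 0 0 0 .2;0 .001 .096 0 0 0 .2;0 .001 .096 0 0 0 .46;0 .001 .096 0 0 0 .46;0 .001 .096 0 0 0 .46'; python3 -m jog '0 0 -.05 0 0 0 .46;0 0 -.11 0 0 0 .46;0 0 -.12 0 0 0 .46';python3 - <<'E'
from h import *
say(); cap('wrist','w23'); go(.52,.27,.38,-20)
E
```

```text
time_s: 33.1
position: [0.58, 0.1266, 0.2494]
tcp_rot: [[0.985, 0.173, 0.001], [0.173, -0.985, 0.0], [0.001, 0.0, -1.0]]
force: [-0.1, -0.3, -0.2]
opening: 0.459
time_s: 33.48
position: [0.5822, 0.1268, 0.3744]
tcp_rot: [[0.985, 0.173, 0.011], [0.173, -0.985, 0.0], [0.011, 0.002, -1.0]]
force: [-1.1, 0.4, -0.4]
opening: 0.46
t 33.48 p [0.5822 0.1268 0.3744] yaw 9.99 z [ 0.011  0.    -1.   ] F [-1.1  0.4 -0.4] op 0.46 j [ 2. 20. 74.  0. 86. -8.]
shift [-0.0359 -0.1518  0.0228] turn [-0.06 -0.48 29.99]
```

View pics/w23.png

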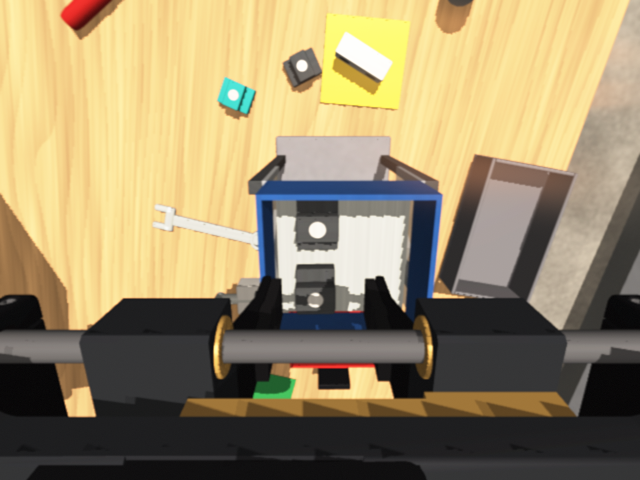

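```bash
python3 - <<'E'
from h import *
c=np.array([.6063,.1002]); t=np.radians(9.76); R=np.array([[np.cos(t),np.sin(t)],[-np.sin(t),np.cos(t)]])
for cam in('side','scene','wrist'):
    p,d,W,st=cap(cam); L=(W[...,:2]-c)@R.T
    m=(d>0)&(W[...,2]>.05)&(W[...,2]<.22)&(np.abs(L[...,0])<.12)&(L[...,1]>.04)&(L[...,1]<.13)
    Q=np.c_[L[m],W[m][:,2]]
    for z in(.05,.1,.15,.2):
        k=Q[(Q[:,2]>z)&(Q[:,2]<z+.03)]
        if len(k):
            for sgn in(-1,1):
                kk=k[k[:,0]*sgn>.03]
                if len(kk)>3: print(cam,z,sgn,len(kk),np.percentile(kk,[3,97],axis=0).round(3).tolist())
E
```

```text
side 0.05 -1 53 [[-0.08, 0.053, 0.051], [-0.069, 0.066, 0.08]]
side 0.05 1 53 [[0.067, 0.053, 0.052], [0.079, 0.067, 0.077]]
side 0.1 -1 58 [[-0.08, 0.051, 0.102], [-0.069, 0.066, 0.129]]
side 0.1 1 56 [[0.068, 0.053, 0.103], [0.079, 0.066, 0.129]]
side 0.15 -1 83 [[-0.081, 0.054, 0.15], [-0.063, 0.067, 0.179]]
side 0.15 1 104 [[0.063, 0.043, 0.15], [0.087, 0.066, 0.179]]
side 0.2 -1 56 [[-0.079, 0.055, 0.202], [-0.063, 0.066, 0.219]]
side 0.2 1 79 [[0.064, 0.044, 0.201], [0.089, 0.067, 0.219]]
scene 0.05 1 43 [[0.069, 0.05, 0.051], [0.081, 0.061, 0.079]]
scene 0.1 1 49 [[0.068, 0.051, 0.101], [0.082, 0.063, 0.129]]
scene 0.15 1 20 [[0.078, 0.042, 0.163], [0.091, 0.062, 0.179]]
scene 0.2 1 81 [[0.066, 0.041, 0.201], [0.091, 0.062, 0.219]]
wrist 0.05 -1 38 [[-0.079, 0.053, 0.057], [-0.068, 0.064, 0.078]]
wrist 0.05 1 62 [[0.067, 0.053, 0.053], [0.078, 0.064, 0.079]]
wrist 0.1 -1 39 [[-0.079, 0.061, 0.102], [-0.068, 0.064, 0.128]]
wrist 0.1 1 76 [[0.067, 0.053, 0.1], [0.078, 0.064, 0.128]]
wrist 0.15 -1 94 [[-0.079, 0.053, 0.15], [-0.064, 0.064, 0.178]]
wrist 0.15 1 138 [[0.063, 0.051, 0.151], [0.078, 0.064, 0.18]]
wrist 0.2 -1 75 [[-0.079, 0.059, 0.201], [-0.064, 0.064, 0.22]]
wrist 0.2 1 95 [[0.063, 0.058, 0.2], [0.078, 0.064, 0.219]]
```

```bash
python3 - <<'E'
from h import *
go(.5334,.2693,.36,-54.3)
E
python3 -m jog '-.022 -.15 .02 0 0 64 .7;-.022 -.15 .02 0 0 64 .7;-.022 -.15 .02 0 0 64 .7;-.022 -.15 .02 0 0 64 .7;-.022 -.15 .02 0 0 64 .7;-.022 -.15 .02 0 0 64 .7;-.022 -.15 .02 0 0 64 .7'; python3 - <<'E'
from h import *
say(); nuts('w24'); go(.5334,.2693,.12,-54.3)
E
```

```text
shift [-0.0199 -0.1484  0.0375] turn [ 0.07  0.15 64.29]
time_s: 34.55
position: [0.531, 0.2703, 0.3465]
tcp_rot: [[0.589, -0.808, -0.004], [-0.808, -0.589, -0.001], [-0.002, 0.004, -1.0]]
force: [0.4, 0.0, -0.8]
opening: 0.703
t 34.55 p [0.531  0.2703 0.3465] yaw -53.92 z [-0.004 -0.001 -1.   ] F [ 0.4  0.  -0.8] op 0.703 j [16. 21. 76. -0. 83. 70.]
turq 0.74 c 0.45 0.2186 size 0.034 0.044 gripyaw 77.1 | top [0.4502 0.2185] [0.034 0.022] 77.5 zmax 0.031 px [319. 246.]
turq 0.71 c 0.434 0.4573 size 0.034 0.045 gripyaw 44.7 | top [0.4338 0.4574] [0.034 0.023] 45.1 zmax 0.031 px [170. 157.]
BLACK 0.67 c 0.597 0.1438 size 0.014 0.195 gripyaw 2.7 | top [0.5993 0.2415] [0. 0.] -90.0 zmax 0.436 px [575. 305.]
BLACK 0.61 c 0.5884 0.126 size 0.019 0.061 gripyaw 17.4 | top [0.5881 0.1579] [0. 0.] -90.0 zmax 0.3 px [524. 287.]
BLACK 0.57 c 0.5339 0.269 size 0.044 0.033 gripyaw -54.3 | top [0.5341 0.269 ] [0.021 0.032] -54.1 zmax 0.03 px [325. 179.]
shift [ 0.0023 -0.0017  0.2573] turn [0.16 0.06 0.44]
```

```bash
python3 -m jog '.0015 -.001 .06 0 0 .4 .7;.0015 -.001 .12 0 0 .4 .7;.0015 -.001 .18 0 0 .4 .7;.0015 -.001 .24 0 0 .4 .7;.0015 -.001 .257 0 0 .4 .7;.0015 -.001 .257 0 0 .4 .7;.0015 -.001 .257 0 0 .4 .7'; python3 - <<'E'
from h import *
say(); nuts('w25'); go(.5337,.2692,.026,-54.3)
E
```

```text
time_s: 35.52
position: [0.5358, 0.2706, 0.0943]
tcp_rot: [[0.582, -0.813, 0.005], [-0.813, -0.582, 0.001], [0.002, -0.005, -1.0]]
force: [0.1, -0.6, 0.7]
opening: 0.701
t 35.52 p [0.5358 0.2706 0.0943] yaw -54.38 z [ 0.005  0.001 -1.   ] F [ 0.1 -0.6  0.7] op 0.701 j [16. 37. 92.  0. 51. 71.]
turq 0.89 c 0.4978 0.2413 size 0.158 0.04 gripyaw -64.9 | top [0.5587 0.2893] [0.001 0.008] -1.5 zmax 0.193 px [314. 368.]
BLACK 0.76 c 0.5341 0.2693 size 0.044 0.034 gripyaw -54.9 | top [0.5341 0.2695] [0.022 0.034] -53.5 zmax 0.03 px [322. 240.]
turq 0.62 c 0.4385 0.4528 size 0.034 0.034 gripyaw -45.6 | top [0.4346 0.4568] [0.034 0.023] 44.6 zmax 0.03 px [ 30. 203.]
BLACK 0.38 c 0.6147 0.1427 size 0.162 0.17 gripyaw 55.1 | top [0.5916 0.2568] [0.    0.001] -65.4 zmax 0.181 px [544. 237.]
shift [-0.0002  0.0028  0.0984] turn [-0.28 -0.1  -0.09]
```

View pics/w25.png

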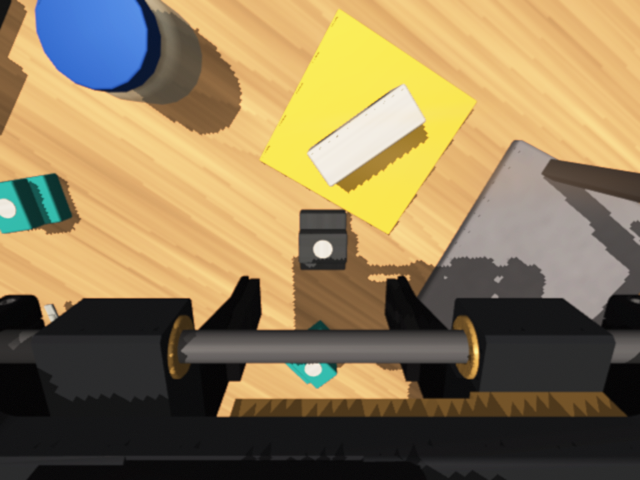

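```bash
python3 -m jog '0 .002 .045 0 0 0 .7;0 .002 .08 0 0 0 .7;0 .002 .098 0 0 0 .7;0 .002 .098 0 0 0 .7;0 .002 .098 0 0 0 .2;0 .002 .098 0 0 0 .2;0 .002 .098 0 0 0 .2;0 .002 .098 0 0 0 .2'; python3 -m jog '0 0 -.06 0 0 0 .2;0 0 -.12 0 0 0 .2;0 0 -.18 0 0 0 .2;0 0 -.24 0 0 0 .2;0 0 -.3 0 0 0 .2;0 0 -.34 0 0 0 .2;0 0 -.34 0 0 0 .2'; python3 - <<'E'
from h import *
say(); cap('wrist','w26'); go(.6280,.1040,.37,10)
E
```

```text
time_s: 36.62
position: [0.5326, 0.2689, -0.0054]
tcp_rot: [[0.582, -0.813, 0.001], [-0.813, -0.582, 0.0], [0.0, -0.001, -1.0]]
force: [0.1, -0.3, 2.9]
opening: 0.39
time_s: 37.5
position: [0.5338, 0.2694, 0.3379]
tcp_rot: [[0.582, -0.813, 0.008], [-0.813, -0.582, 0.002], [0.003, -0.008, -1.0]]
force: [0.0, -0.4, -1.6]
opening: 0.386
t 37.5 p [0.5338 0.2694 0.3379] yaw -54.4 z [ 0.008  0.002 -1.   ] F [ 0.  -0.4 -1.6] op 0.386 j [16. 21. 77.  0. 81. 70.]
shift [ 0.1898  0.0181 -0.0049] turn [ -0.1   -0.13 -64.4 ]
```

View pics/w26.png

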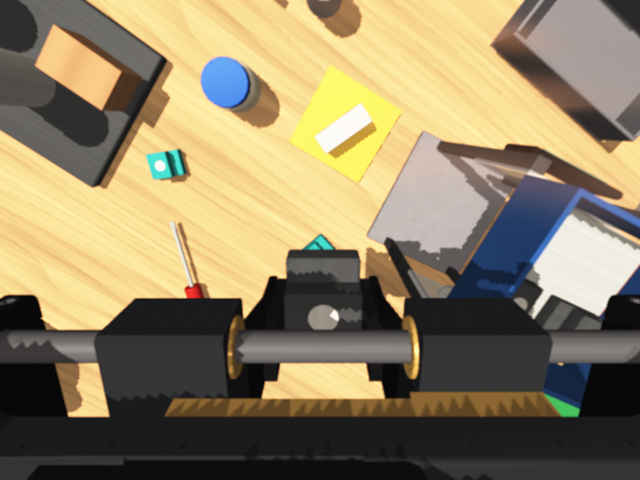

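```bash
python3 - <<'E'
from h import *
go(.6339,.105,.37,-80)
E
python3 -m jog '.192 .014 -.003 0 0 25.6 .2;.192 .014 -.003 0 0 25.6 .2;.192 .014 -.003 0 0 25.6 .2;.192 .014 -.003 0 0 25.6 .2;.192 .014 -.003 0 0 25.6 .2;.192 .014 -.003 0 0 25.6 .2';  python3 - <<'E'
from h import *
say(); cap('wrist','w27'); go(.6339,.105,.271,-80)
E
```

```text
shift [ 0.1924  0.0128 -0.0049] turn [-1.60e-01 -2.00e-02  2.56e+01]
time_s: 38.3
position: [0.6312, 0.1059, 0.3357]
tcp_rot: [[0.175, -0.985, -0.003], [-0.985, -0.175, 0.001], [-0.001, 0.003, -1.0]]
force: [-0.1, 0.1, -0.3]
opening: 0.387
t 38.3 p [0.6312 0.1059 0.3357] yaw -79.9 z [-0.003  0.001 -1.   ] F [-0.1  0.1 -0.3] op 0.387 j [-0. 25. 70.  0. 84. 79.]
shift [ 0.0016 -0.0025  0.0952] turn [0.09 0.04 0.12]
```

View pics/w27.png

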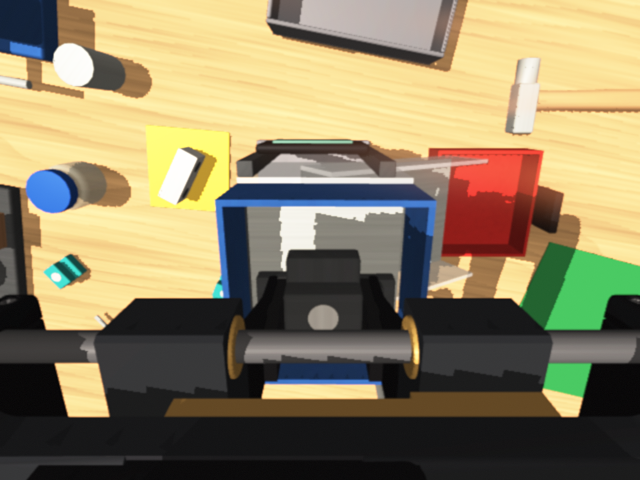

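```bash
python3 -m jog '0 -.001 .05 0 0 0 .2;0 -.001 .08 0 0 0 .2;0 -.001 .096 0 0 0 .2;0 -.001 .096 0 0 0 .2;0 -.001 .096 0 0 0 .2;0 -.001 .096 0 0 0 .5;0 -.001 .096 0 0 0 .5;0 -.001 .096 0 0 0 .5'; python3 -m jog '0 0 -.05 0 0 0 .5;0 0 -.11 0 0 0 .5;0 0 -.15 0 0 0 .5;0 0 -.15 0 0 0 .5';python3 - <<'E'
from h import *
say(); cap('wrist','w28')
p,d,W,st=cap('scene','s28'); cv2.imwrite('pics/s28.png',cv2.resize(p[180:400,240:480],None,fx=3,fy=2.7)[:,:,::-1])
E
```

```text
time_s: 39.35
position: [0.6337, 0.1046, 0.2415]
tcp_rot: [[0.173, -0.985, 0.001], [-0.985, -0.173, -0.0], [0.0, -0.001, -1.0]]
force: [0.3, -0.6, -0.7]
opening: 0.495
time_s: 39.85
position: [0.6354, 0.1047, 0.3959]
tcp_rot: [[0.174, -0.985, 0.01], [-0.985, -0.174, -0.0], [0.002, -0.01, -1.0]]
force: [0.0, -0.7, -0.9]
opening: 0.5
t 39.85 p [0.6354 0.1047 0.3959] yaw -80.01 z [ 0.01 -0.   -1.  ] F [ 0.  -0.7 -0.9] op 0.5 j [-1. 24. 64.  0. 91. 79.]
```

View pics/w28.png

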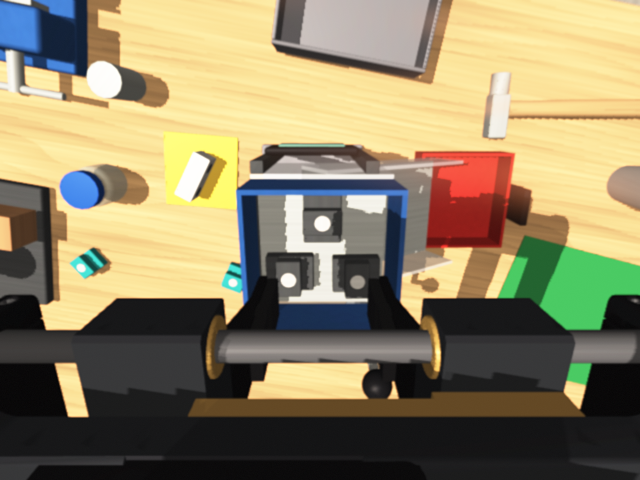

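View pics/s28.png

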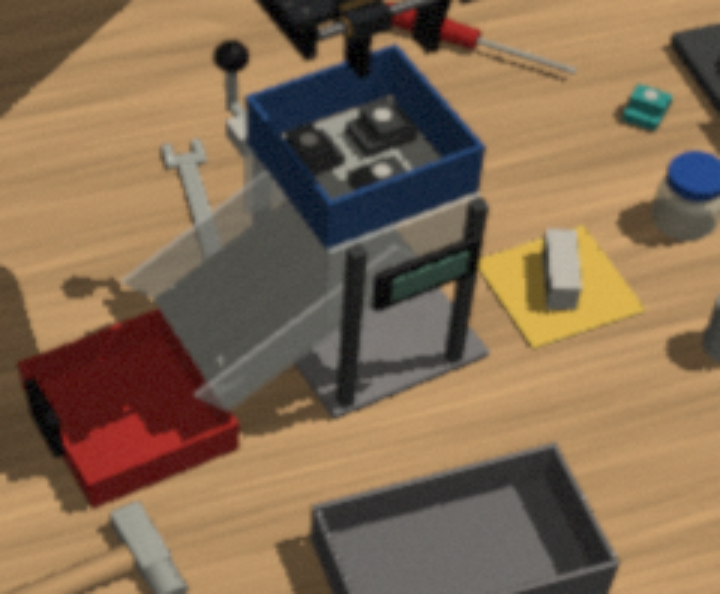

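```bash
cat >> h.py <<'E'
def hpan(cam='wrist',c=(.643,-.1)):
    p,d,W,st=cap(cam); b=p.astype(int)
    red=(b[...,0]>2*b[...,1])&(b[...,0]>50)
    m=(d>0)&(W[...,2]>.030)&(W[...,2]<.056)&(np.hypot(W[...,0]-c[0],W[...,1]-c[1])<.13)&red
    Q=W[m]; r=cv2.minAreaRect(Q[:,:2].astype(np.float32)); print(cam,'pan',m.sum(),np.round(r[0],4),np.round(r[1],4),round(r[2],2))
    L=(W[...,:2]-np.array([.6063,.1002])); t=np.radians(9.76)
    lx=L[...,0]*np.cos(t)+L[...,1]*np.sin(t); ly=-L[...,0]*np.sin(t)+L[...,1]*np.cos(t)
    print('   local x',np.percentile(lx[m],[.5,99.5]).round(4),'y',np.percentile(ly[m],[.5,99.5]).round(4))
    m=(d>0)&(W[...,2]>.07)&(W[...,2]<.095)&(lx>-.08)&(lx<.08)&(ly<-.24)&(ly>-.32)&(b.max(-1)<90)
    if m.sum()>10: Q=W[m]; print('   handle',m.sum(),cv2.minAreaRect(Q[:,:2].astype(np.float32)),'local',lx[m].mean().round(4),ly[m].mean().round(4))
E
python3 - <<'E'
from h import *
for c in('wrist','scene','side'): hpan(c)
for c in('scene','side'): nuts(cam=c)
E
```

```text
wrist pan 1507 [ 0.644  -0.1045] [0.1398 0.1353] 10.1
   local x [-0.0672  0.0725] y [-0.2717 -0.1405]
   handle 231 ((0.6445220112800598, -0.1719396412372589), (0.027019012719392776, 0.01047399640083313), 9.4827241897583) local -0.0084 -0.2732
scene pan 577 [ 0.6449 -0.1047] [0.1464 0.13  ] 10.63
   local x [-0.069   0.0755] y [-0.2724 -0.1432]
   handle 105 ((0.6564030647277832, -0.17292119562625885), (0.052175868302583694, 0.010342496447265148), 8.797111511230469) local 0.0066 -0.2781
side pan 349 [ 0.643  -0.0985] [0.1423 0.1428] 10.56
   local x [-0.0684  0.0729] y [-0.2734 -0.1357]
   handle 18 ((0.638739824295044, -0.17119194567203522), (0.013064675964415073, 0.01223872322589159), 55.85450744628906) local -0.0149 -0.272
BLACK 0.81 c 0.5912 0.0601 size 0.043 0.051 gripyaw 10.1 | top [0.6168 0.039 ] [0. 0.] -90.0 zmax 0.303 px [344. 235.]
BLACK 0.65 c 0.6284 0.1089 size 0.031 0.051 gripyaw 10.2 | top [0.6349 0.1021] [0.022 0.035] -78.4 zmax 0.274 px [364. 244.]
BLACK 0.53 c 0.5771 0.1224 size 0.047 0.046 gripyaw -79.8 | top [0.5821 0.1241] [0.037 0.025] 1.6 zmax 0.275 px [366. 228.]
turq 0.47 c 0.4341 0.4564 size 0.034 0.056 gripyaw 44.4 | top [0.4373 0.4543] [0.032 0.023] 47.3 zmax 0.035 px [455. 219.]
turq 0.83 c 0.4326 0.4604 size 0.034 0.044 gripyaw 44.4 | top [0.4352 0.458 ] [0.034 0.025] 47.4 zmax 0.033 px [276. 414.]
turq 0.71 c 0.45 0.2192 size 0.041 0.045 gripyaw 73.9 | top [0.4507 0.2207] [0.035 0.025] 74.8 zmax 0.033 px [325. 346.]
BLACK 0.49 c 0.589 0.0663 size 0.028 0.026 gripyaw -84.5 | top [0.589  0.0663] [0.028 0.026] 5.5 zmax 0.274 px [306. 217.]
```

```bash
python3 - <<'E'
from h import *
for cam in('wrist','scene','side'):
    p,d,W,st=cap(cam)
    m=(d>0)&(W[...,2]>.280)&(np.hypot(W[...,0]-.503,W[...,1]-.033)<.03)&(p.max(-1)<110)
    Q=W[m]; 
    if len(Q)<10: print(cam,len(Q)); continue
    # sphere fit r=.014
    from scipy.optimize import least_squares
    r=least_squares(lambda c:np.linalg.norm(Q-c,axis=1)-.014,Q.mean(0)-[0,0,.01],loss='soft_l1',f_scale=.002); print(cam,len(Q),r.x.round(4),r.cost)
    c=r.x[:2]-np.array([.6063,.1002]); t=np.radians(9.76); print('local',c[0]*np.cos(t)+c[1]*np.sin(t),-c[0]*np.sin(t)+c[1]*np.cos(t))
E
```

```text
wrist 627 [0.5013 0.0311 0.292 ] 0.00010985178252248957
local -0.11518557501991757 -0.050330666447434294
scene 477 [0.5043 0.0493 0.6986] 0.09720500355147119
local -0.10912761972499187 -0.032845948882674274
side 92 [0.5023 0.0315 0.2935] 0.00011511213358689596
local -0.11413314323299723 -0.05012542466926611
```

```bash
python3 - <<'E'
from h import *
go(.5015,.0312,.40,-80.2)
E
```

```text
shift [0.0495 0.1427 0.0206] turn [0.04 0.01 0.19]
```

```bash
python3 -m jog '.0495 .143 .02 0 0 .2 .7;.0495 .143 .02 0 0 .2 .7;.0495 .143 .02 0 0 .2 .7;.0495 .143 .02 0 0 .2 .7;.0495 .143 .02 0 0 .2 .7'; python3 - <<'E'
from h import *
say(); cap('wrist','w29'); go(.5015,.0312,.292,-80.2)
E
```

```text
time_s: 41.08
position: [0.5024, 0.0313, 0.3714]
tcp_rot: [[0.17, -0.985, 0.002], [-0.985, -0.17, 0.0], [0.0, -0.002, -1.0]]
force: [-0.5, -0.0, 0.7]
opening: 0.699
t 41.08 p [0.5024 0.0313 0.3714] yaw -80.21 z [ 0.002  0.    -1.   ] F [-0.5 -0.   0.7] op 0.699 j [-9. 11. 86.  0. 83. 71.]
shift [-0.      0.0013  0.1093] turn [-0.1  -0.01  0.02]
```

View pics/w29.png

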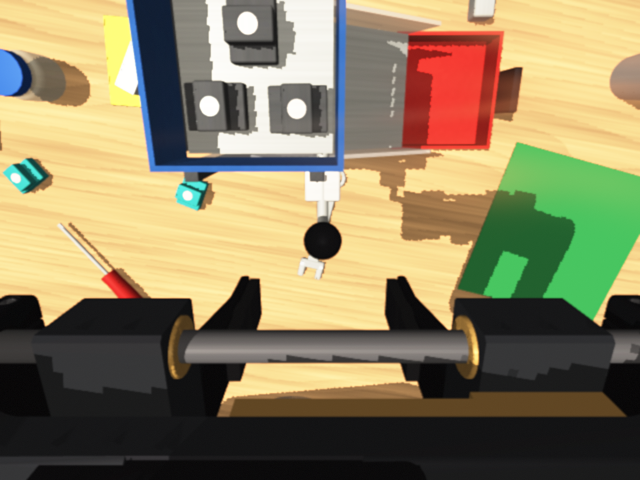

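```bash
python3 -m jog '0 .001 .05 0 0 0 .7;0 .001 .09 0 0 0 .7;0 .001 .109 0 0 0 .7;0 .001 .109 0 0 0 .7;0 .001 .109 0 0 0 .1;0 .001 .109 0 0 0 .1;0 .001 .109 0 0 0 .1;0 .001 .109 0 0 0 .1'
```

```text
time_s: 42.12
position: [0.5004, 0.031, 0.2624]
tcp_rot: [[0.17, -0.985, 0.001], [-0.985, -0.17, -0.0], [0.0, -0.001, -1.0]]
force: [-0.2, 0.0, 0.0]
opening: 0.332
```

```bash
python3 - <<'E'
from h import *
say(); hpan('scene'); hpan('side')
E
```

```text
t 42.12 p [0.5004 0.031  0.2624] yaw -80.21 z [ 0.001 -0.    -1.   ] F [-0.2  0.   0. ] op 0.332 j [-9. 17. 96.  0. 67. 71.]
scene pan 587 [ 0.6452 -0.104 ] [0.1475 0.1304] 9.93
   local x [-0.0685  0.0759] y [-0.2725 -0.1436]
   handle 107 ((0.6568086743354797, -0.17311298847198486), (0.052768826484680176, 0.01073602307587862), 8.601874351501465) local 0.0068 -0.2781
side pan 351 [ 0.6442 -0.1   ] [0.144  0.1401] 10.01
   local x [-0.0682  0.0736] y [-0.2732 -0.1338]
   handle 18 ((0.6386422514915466, -0.1697363555431366), (0.013976037502288818, 0.011589549481868744), 10.978797912597656) local -0.0153 -0.2717
```

```bash
python3 -m jog '0 0 0 0 0 0 .1;0 .01 0 0 0 0 .1;0 .02 0 0 0 0 .1;0 .03 0 0 0 0 .1;0 .036 0 0 0 0 .1;0 .036 0 0 0 0 .1;0 .036 0 0 0 0 .1;0 .036 0 0 0 0 .1'; python3 - <<'E'
from h import *
say(); cap('wrist','w30')
p,d,W,st=cap('scene'); cv2.imwrite('pics/s30.png',cv2.resize(p[180:400,220:460],None,fx=3,fy=2.7)[:,:,::-1])
E
```

```text
time_s: 43.22
position: [0.4648, 0.0249, 0.2622]
tcp_rot: [[0.17, -0.985, 0.0], [-0.985, -0.17, 0.0], [-0.0, -0.0, -1.0]]
force: [2.4, 3.2, 5.8]
opening: 0.3
t 43.23 p [0.4648 0.0249 0.2622] yaw -80.21 z [ 0.  0. -1.] F [2.4 3.2 5.8] op 0.3 j [-11.  14. 100.   0.  66.  69.]
```

View pics/w30.png

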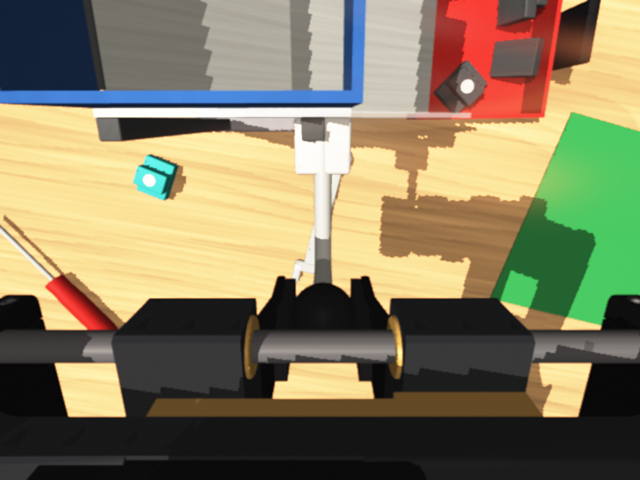

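View pics/s30.png

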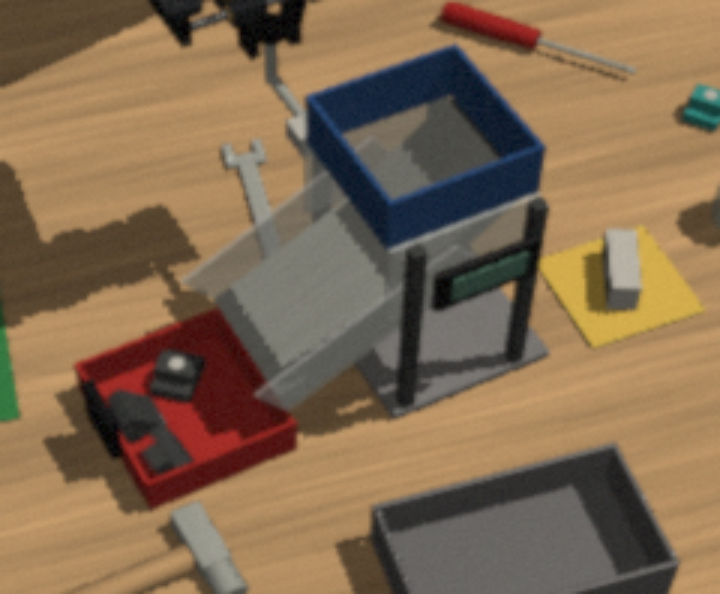

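```bash
python3 -m jog '0 0 0 0 0 0 .7;0 0 0 0 0 0 .7;0 0 0 0 0 0 .7;0 0 -.05 0 0 0 .7;0 0 -.1 0 0 0 .7;0 0 -.12 0 0 0 .7'; python3 - <<'E'
from h import *
say(); go(.62,-.15,.35,-80)
E
```

```text
time_s: 44.08
position: [0.4656, 0.0244, 0.3846]
tcp_rot: [[0.17, -0.985, 0.004], [-0.985, -0.17, -0.002], [0.002, -0.004, -1.0]]
force: [-0.4, -0.0, -0.6]
opening: 0.692
t 44.08 p [0.4656 0.0244 0.3846] yaw -80.21 z [ 0.004 -0.002 -1.   ] F [-0.4 -0.  -0.6] op 0.692 j [-11.   7.  89.  -0.  83.  69.]
shift [ 0.1979 -0.1223  0.0655] turn [-0.21 -0.13 -0.21]
```

```bash
python3 -m jog '.198 -.122 0 0 0 0 .5;.198 -.122 0 0 0 0 .5;.198 -.122 0.02 0 0 0 .5;.198 -.122 .065 0 0 0 .5;.198 -.122 .065 0 0 0 .5;.198 -.122 .065 0 0 0 .5'; python3 - <<'E'
from h import *
say(); hpan('wrist'); p,d,W,st=cap('wrist','w31'); nuts()
E
```

```text
time_s: 44.82
position: [0.6179, -0.1493, 0.3158]
tcp_rot: [[0.17, -0.985, -0.003], [-0.985, -0.17, 0.001], [-0.002, 0.003, -1.0]]
force: [-0.1, 0.7, -0.6]
opening: 0.504
t 44.83 p [ 0.6179 -0.1493  0.3158] yaw -80.23 z [-0.003  0.001 -1.   ] F [-0.1  0.7 -0.6] op 0.504 j [-24.  26.  73.  -0.  82.  57.]
wrist pan 1932 [ 0.6434 -0.1062] [0.1402 0.1296] 10.15
   local x [-0.0683  0.072 ] y [-0.274  -0.1451]
   handle 337 ((0.6567928194999695, -0.17271284759044647), (0.048680491745471954, 0.008925589732825756), 11.191583633422852) local 0.0019 -0.2777
BLACK 0.95 c 0.6378 -0.146 size 0.037 0.041 gripyaw 9.2 | top [ 0.6408 -0.1532] [0.033 0.017] 9.9 zmax 0.048 px [323. 170.]
BLACK 0.89 c 0.6034 -0.1005 size 0.034 0.044 gripyaw 56.9 | top [ 0.6034 -0.1006] [0.034 0.022] 56.2 zmax 0.035 px [284. 191.]
BLACK 0.71 c 0.6879 -0.1247 size 0.046 0.03 gripyaw -75.9 | top [ 0.6892 -0.1252] [0.043 0.028] 14.2 zmax 0.041 px [311. 128.]
```

View pics/w31.png

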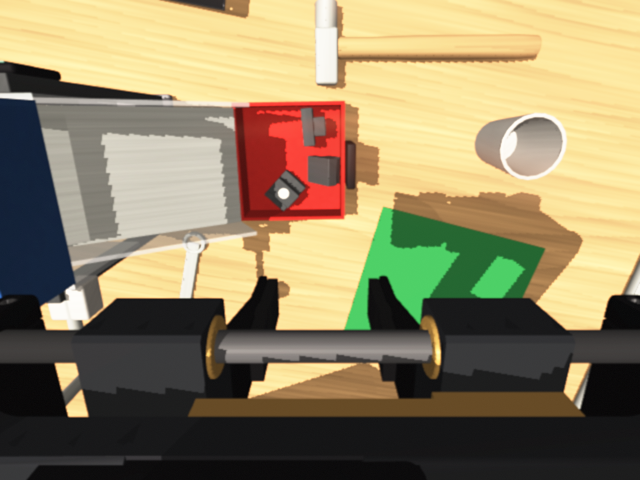

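```bash
python3 - <<'E'
from h import *
go(.6565,-.172,.12,-80)
E
```

```text
shift [ 0.0291 -0.0325  0.2292] turn [-0.15 -0.1  -0.13]
```

```bash
python3 -m jog '.029 -.032 .05 0 0 0 .5;.029 -.032 .1 0 0 0 .5;.029 -.032 .15 0 0 0 .5;.029 -.032 .2 0 0 0 .5;.029 -.032 .225 0 0 0 .5;.029 -.032 .225 0 0 0 .5;.029 -.032 .225 0 0 0 .5'; python3 - <<'E'
from h import *
say(); cap('wrist','w32'); hpan();go(.6565,-.172,.075,-80)
E
```

```text
time_s: 45.9
position: [0.6566, -0.1728, 0.0943]
tcp_rot: [[0.171, -0.985, 0.004], [-0.985, -0.171, -0.002], [0.002, -0.003, -1.0]]
force: [0.3, -0.3, 0.0]
opening: 0.504
t 45.9 p [ 0.6566 -0.1728  0.0943] yaw -80.17 z [ 0.004 -0.002 -1.   ] F [ 0.3 -0.3  0. ] op 0.504 j [-24.  42.  79.  -0.  58.  56.]
wrist pan 5643 [ 0.6502 -0.104 ] [0.1262 0.1316] 10.74
   local x [-0.0488  0.0725] y [-0.2733 -0.1429]
   handle 1616 ((0.6566811800003052, -0.17374344170093536), (0.05014973133802414, 0.009785398840904236), 10.478750228881836) local 0.0062 -0.2785
shift [-0.0012  0.0003  0.0496] turn [-0.22 -0.15 -0.19]
```

View pics/w32.png

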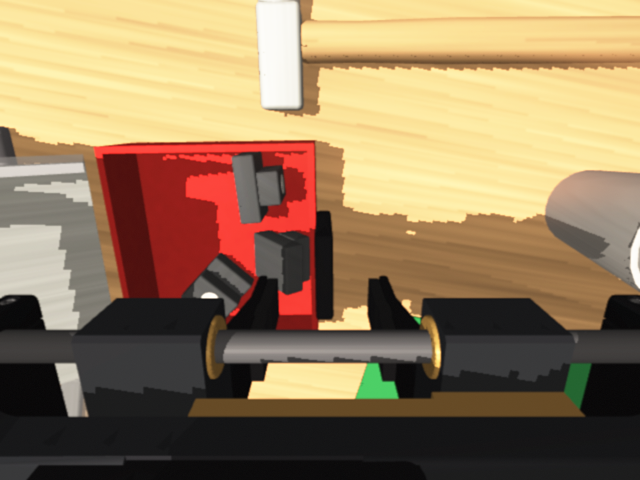

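```bash
python3 -m jog '.001 0 .03 0 0 0 .5;.001 0 .049 0 0 0 .5;.001 0 .049 0 0 0 .5;.001 0 .049 0 0 0 0;.001 0 .049 0 0 0 0;.001 0 .049 0 0 0 0;.001 0 .049 0 0 0 0;.001 0 .049 0 0 0 0'; python3 - <<'E'
from h import *
say()
E
```

```text
time_s: 47.0
position: [0.6553, -0.1737, 0.0433]
tcp_rot: [[0.171, -0.985, 0.0], [-0.985, -0.171, -0.0], [0.0, 0.0, -1.0]]
force: [-0.5, -0.2, 1.9]
opening: 0.111
t 47.0 p [ 0.6553 -0.1737  0.0433] yaw -80.15 z [ 0. -0. -1.] F [-0.5 -0.2  1.9] op 0.111 j [-24.  46.  81.  -0.  54.  56.]
```

```bash
python3 -m jog '0 0 -.004 0 0 0 0;0 0 -.009 0 0 0 0;.02 0 -.009 0 0 0 0;.045 0 -.009 0 0 0 0;.07 0 -.009 0 0 0 0;.095 0 -.012 0 0 0 0;.11 0 -.015 0 0 0 0;.11 0 -.015 0 0 0 0'; python3 - <<'E'
from h import *
say(); cap('wrist','w33'); go(.505,-.4055,.090,-63.5)
p,d,W,st=cap('scene'); cv2.imwrite('pics/s33.png',cv2.resize(p[200:420,100:340],None,fx=3,fy=2.7)[:,:,::-1])
for c in('scene','side'):
    fit('mat',c,zlo=-.01,n=1)
E
```

```text
time_s: 48.0
position: [0.6743, -0.2845, 0.0581]
tcp_rot: [[0.168, -0.986, 0.001], [-0.986, -0.168, -0.001], [0.001, -0.001, -1.0]]
force: [0.4, 0.7, -6.4]
opening: 0.115
t 48.0 p [ 0.6743 -0.2845  0.0581] yaw -80.35 z [ 0.001 -0.001 -1.   ] F [ 0.4  0.7 -6.4] op 0.115 j [-32.  48.  71.  -0.  60.  49.]
shift [ 0.0927  0.187  -0.0023] turn [ -0.     0.05 -16.79]
mat 0.76 3326 zt 0.0061 c [ 0.4757 -0.346 ] size [0.2409 0.2436] ang 84.9 mean [ 0.4806 -0.4072  0.0033] px [149. 313.] col [28. 64. 35.]
mat 0.76 2281 zt 0.0063 c [ 0.4749 -0.3432] size [0.2464 0.2418] ang 85.2 mean [ 0.4819 -0.3261  0.0041] px [395. 251.] col [20. 67. 32.]
```

View pics/w33.png

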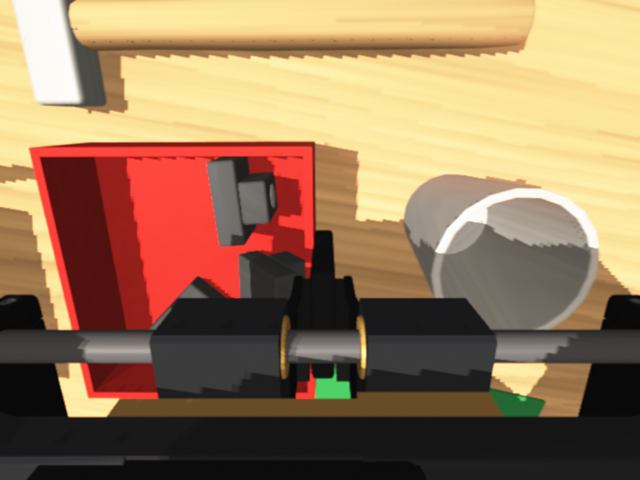

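View pics/s33.png

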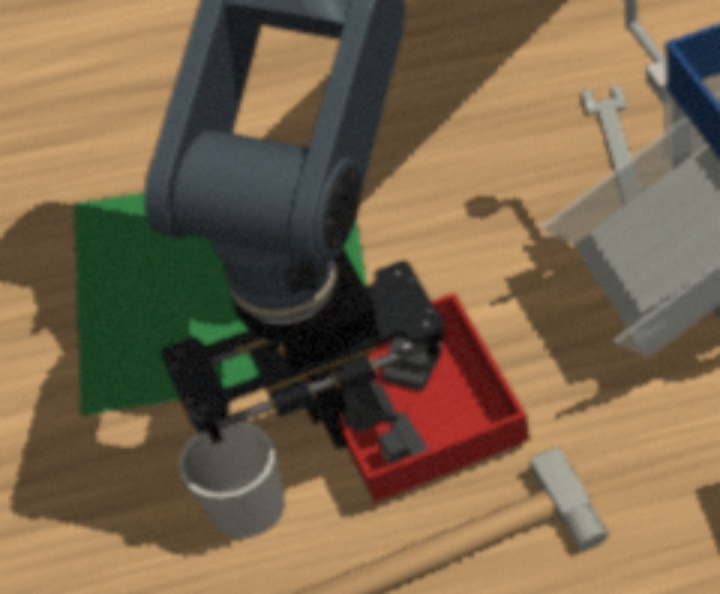

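```bash
python3 -m jog '.005 .03 -.003 0 0 -2 0;.016 .06 -.003 0 0 -5 0;.032 .09 -.003 0 0 -8 0;.048 .12 -.003 0 0 -11 0;.066 .15 -.003 0 0 -14 0;.082 .175 -.003 0 0 -16.8 0;.093 .187 -.003 0 0 -16.8 0;.093 .187 -.003 0 0 -16.8 0'; python3 - <<'E'
from h import *
say(); cap('wrist','w34'); go(.5055,-.406,.076,-63.5)
E
```

```text
time_s: 49.3
position: [0.5059, -0.4064, 0.0612]
tcp_rot: [[0.446, -0.895, 0.002], [-0.895, -0.446, -0.001], [0.001, -0.001, -1.0]]
force: [0.6, -0.8, -6.4]
opening: 0.111
t 49.3 p [ 0.5059 -0.4064  0.0612] yaw -63.54 z [ 0.002 -0.001 -1.   ] F [ 0.6 -0.8 -6.4] op 0.111 j [-49.  43.  85.   0.  52.  15.]
shift [0.0002 0.0011 0.0151] turn [-0.07 -0.03  0.01]
```

View pics/w34.png

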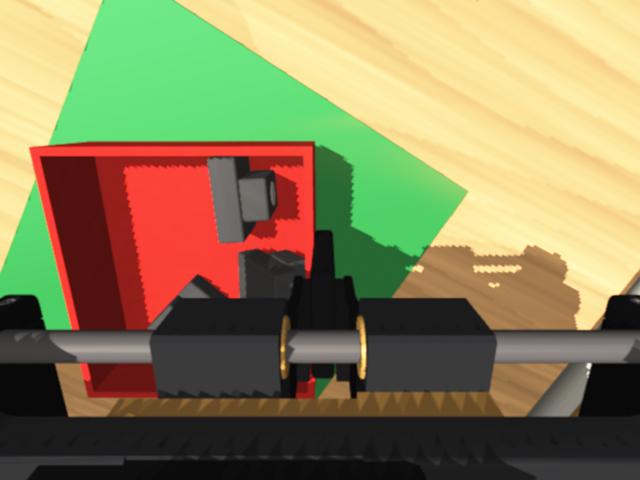

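```bash
python3 -m jog '0 0 .007 0 0 0 0;0 0 .013 0 0 0 0;0 0 .015 0 0 0 0;0 0 .015 0 0 0 0;0 0 .015 0 0 0 .3;0 0 .015 0 0 0 .3;0 0 .015 0 0 0 .3'; python3 -m jog '0 0 -.03 0 0 0 .3;0 0 -.08 0 0 0 .3;0 0 -.14 0 0 0 .3;-.02 0 -.2 0 0 0 .3;-.04 0 -.25 0 0 0 .3;-.04 0 -.25 0 0 0 .3'; python3 - <<'E'
from h import *
say(); cap('wrist','w35'); hpan('wrist',(.475,-.343)); hpan('side',(.475,-.343)); fit('mat',zlo=-.01); 
p,d,W,st=cap('scene','s35'); nuts(cam='scene')
E
```

```text
time_s: 50.22
position: [0.5056, -0.4059, 0.0461]
tcp_rot: [[0.447, -0.894, 0.0], [-0.894, -0.447, -0.001], [0.001, -0.0, -1.0]]
force: [0.4, -0.3, -0.6]
opening: 0.283
time_s: 50.98
position: [0.4891, -0.3707, 0.3017]
tcp_rot: [[0.448, -0.894, 0.007], [-0.894, -0.448, -0.008], [0.011, -0.003, -1.0]]
force: [1.1, 0.0, -0.8]
opening: 0.302
t 50.98 p [ 0.4891 -0.3707  0.3017] yaw -63.37 z [ 0.007 -0.008 -1.   ] F [ 1.1  0.  -0.8] op 0.302 j [-48.  24.  78.   0.  77.  16.]
wrist pan 2453 [ 0.4761 -0.3424] [0.1393 0.1313] 26.57
   local x [-0.2857 -0.1214] y [-0.492  -0.3344]
side pan 506 [ 0.4758 -0.3391] [0.1404 0.1446] 26.55
   local x [-0.2858 -0.1237] y [-0.4942 -0.3291]
BLACK 0.67 c 0.4401 -0.3482 size 0.037 0.044 gripyaw 70.9 | top [ 0.4409 -0.3477] [0.033 0.02 ] 75.3 zmax 0.042 px [168. 290.]
BLACK 0.65 c 0.5161 -0.3526 size 0.069 0.032 gripyaw -75.4 | top [ 0.5283 -0.3491] [0.042 0.029] 31.2 zmax 0.047 px [171. 314.]
BLACK 0.6 c 0.4863 -0.3793 size 0.039 0.037 gripyaw -68.9 | top [ 0.4911 -0.389 ] [0.037 0.017] 9.4 zmax 0.054 px [157. 306.]
turq 0.51 c 0.438 0.4531 size 0.034 0.045 gripyaw 47.0 | top [0.4365 0.4553] [0.032 0.022] 48.5 zmax 0.037 px [455. 219.]
```

View pics/w35.png

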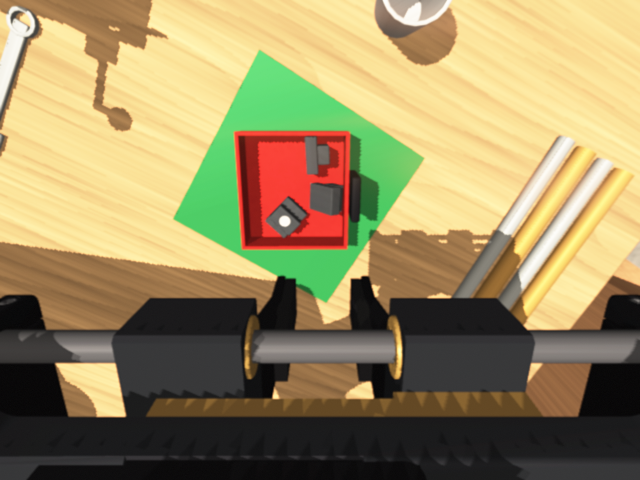

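View pics/s35.png

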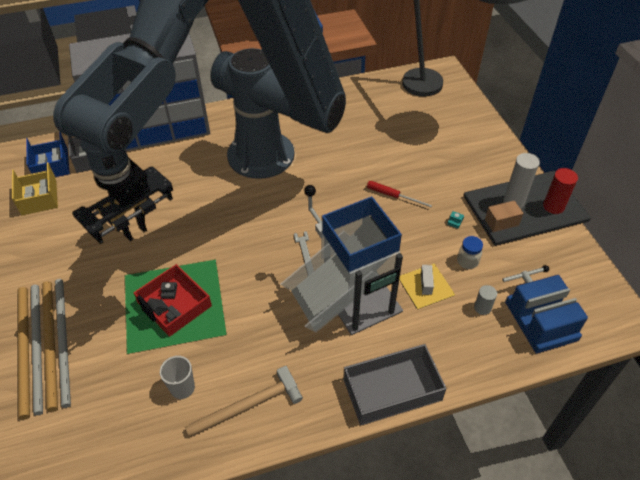

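```bash
python3 - <<'E'
from h import *
cap('scene')
for l in('wrench','screw_jar'):
    for r in spot_in(l,'scene')[:3]: print(l,round(r['score'],2),np.round(r['centre'],3))
fit('jaw','scene')
cap('side')
for l in('wrench','screw_jar'):
    for r in spot_in(l,'side')[:1]: print('side',l,round(r['score'],2),np.round(r['centre'],3))
hpan('wrist',(.475,-.343)); say()
print(hand_in())
E
```

```text
wrench 0.53 [0.387 0.02  0.008]
wrench 0.42 [ 0.476 -0.33   0.024]
wrench 0.28 [ 0.517 -0.35   0.004]
screw_jar 0.87 [0.583 0.419 0.058]
screw_jar 0.74 [ 0.497 -0.38   0.035]
screw_jar 0.55 [ 0.522 -0.349  0.005]
jaw 0.6 336 zt 0.0431 c [0.6109 0.2898] size [0.0264 0.0737] ang 69.8 mean [0.6114 0.2891 0.0407] px [427. 279.] col [179.  172.5 156.5]
side wrench 0.9 [0.422 0.027 0.009]
side screw_jar 0.61 [0.558 0.445 0.053]
wrist pan 2418 [ 0.4763 -0.3428] [0.1389 0.1316] 26.62
   local x [-0.2854 -0.1208] y [-0.4917 -0.3345]
t 51.83 p [ 0.4877 -0.3697  0.2959] yaw -63.41 z [ 0. -0. -1.] F [ 0.1  0.3 -0.4] op 0.298 j [-48.  25.  78.   0.  77.  16.]
the job is handed in; nothing more can be done
None
```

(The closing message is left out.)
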